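# Load a battery board, gauge the cells, fit its cover

## Task

Load every loose cell into a holder of the battery board, any holder, by pushing its flat end against the sprung plate and dropping the nub end in behind the low contact wall, until each lies fully home. Then stand the bridge gauge squarely on the board's two bare strips, in the middle over the cells, so that its sprung foot rests on them and reads steady for a second, and put it back standing on its rest plate, centred and along it as you found it. Last, set the dust cover over the holders so that it stands flat on the board, and leave the other things on the bench where they are.

Things in the scene. Friction and masses are not known exactly. Their poses are not given: they have to be found in the camera images.
- cell_1: Cylindrical lithium cell, light grey sleeve, 18 mm diameter, 65 mm long over the nub, about 47 g, lying on the mat (it can roll). Origin: mid-length on its axis. Its +x runs along the axis to the nub end; -x to the flat end. Two, three or four such cells are there, all alike; absent ones read None from the start.
- cell_1_nub (a point): Tip of that cell's small steel nub (6 mm across, 1.5 mm long, a white ring round it), 32.5 mm from its origin along +x.
- cell_2: Cylindrical lithium cell, light grey sleeve, 18 mm diameter, 65 mm long over the nub, about 47 g, lying on the mat (it can roll). Origin: mid-length on its axis. Its +x runs along the axis to the nub end; -x to the flat end. Two, three or four such cells are there, all alike; absent ones read None from the start.
- cell_2_nub (a point): Tip of that cell's small steel nub (6 mm across, 1.5 mm long, a white ring round it), 32.5 mm from its origin along +x.
- cell_3: Cylindrical lithium cell, light grey sleeve, 18 mm diameter, 65 mm long over the nub, about 47 g, lying on the mat (it can roll). Origin: mid-length on its axis. Its +x runs along the axis to the nub end; -x to the flat end. Two, three or four such cells are there, all alike; absent ones read None from the start.
- cell_3_nub (a point): Tip of that cell's small steel nub (6 mm across, 1.5 mm long, a white ring round it), 32.5 mm from its origin along +x.
- cell_4: Cylindrical lithium cell, light grey sleeve, 18 mm diameter, 65 mm long over the nub, about 47 g, lying on the mat (it can roll). Origin: mid-length on its axis. Its +x runs along the axis to the nub end; -x to the flat end. Two, three or four such cells are there, all alike; absent ones read None from the start.
- cell_4_nub (a point): Tip of that cell's small steel nub (6 mm across, 1.5 mm long, a white ring round it), 32.5 mm from its origin along +x.
- board: Fixed black battery board, 160 (x) x 250 (y) x 12 mm; origin: centre of its underside. Four one-cell holders side by side, 45 mm apart along y, each with a tall sprung steel plate at -x (robot's side) and a low contact wall at +x. Bare aluminium strips on its top at y = -107 and +107 mm (70 mm along x, 28 mm wide) are for the gauge's feet.
- bay_1 (a point): Centre of a holder on the board's top face, board's x = 0, y = -67.5 mm, axes as the board's. All four are alike. A loaded cell lies level, its origin at x = 0, y = 0, z = 9 mm here, nub towards +x touching the contact wall, flat end on the sprung plate. Contact wall: inner face at x = +32.5 mm, 5 mm thick, 12 mm high, 22 mm wide.
- bay_2 (a point): Centre of a holder on the board's top face, board's x = 0, y = -22.5 mm, axes as the board's. Sprung plate of every holder: 16 mm wide, 2 to 34 mm above the board's top, its face at x = -25.5 mm when free; it slides up to 14 mm towards -x, 1.2 N at the start and 0.4 N more per mm. A loaded cell holds it 7 mm in. Behind it, a coil and a block 28 mm high from x = -50 to -62 mm.
- bay_3 (a point): Centre of a holder on the board's top face, board's x = 0, y = 22.5 mm, axes as the board's. Every holder has four side guides, 8 mm high, at x = -27..-17 and +17..+27 mm, with 22 mm between them across the cell; between x = -17 and +17 mm there is free room for fingers down to the board.
- bay_4 (a point): Centre of a holder on the board's top face, board's x = 0, y = 67.5 mm, axes as the board's. A level cell held just above a contact wall still meets the sprung plate's face: it can be pushed towards -x until the nub is clear of the wall, lowered fully and let go. The spring's friction can hold a cell let go too high a little proud; pressing it down (5 N) sends it home.
- gauge: Loose bridge height gauge, 0.39 kg. Origin: midway between its two feet, level with their soles. Beam along its y: 226 x 22 mm, 38 to 52 mm above the soles. Feet at y = -107 and +107 mm, 64 mm long in x, 14 mm wide. Black grip block mid-beam, 14 mm (x) by 34 mm (y), 52 to 97 mm above the soles. Starts on its rest; usable either way round.
- gauge_foot (a joint): Gauge reading. A sprung foot bar (170 mm along y, 12 mm along x) hangs below the beam, its underside 12 mm above the soles, and is pushed up by what it meets: 0 free, 0.014 m fully in, under 1.5 N. With the feet flat on the board's strips and every cell fully home it reads 0.006 m; a cell standing proud makes it read more.
- dock: Fixed grey rest plate of the gauge, to the left or right of the board: 110 (x) x 260 (y) x 5 mm. Origin: centre of its underside. The gauge stands in the middle of it with its beam along the plate's y.
- cover: Loose grey dust cover, 0.18 kg: an open-bottomed box 126 (x) x 186 (y) x 43 mm with 3 mm walls, 120 x 180 mm inside. Origin: centre of its underside. Black grip block in the middle of its top, 16 mm (x) by 40 mm (y), 43 to 75 mm up. Starts on the mat across the board from the rest plate. It fits flat on the board over all holders with its middle 10 mm to -x of the board's (8 mm play each way).
- screwdriver: Screwdriver lying near the robot, 170 mm long; a bystander.
- wrench: Small steel wrench, 140 mm long, lying near the robot; a bystander.
- flux_jar: Small closed jar, 44 mm across, 45 mm high; a bystander.
- tape_roll: Roll of clear tape lying flat, 52 mm across, 18 mm high; a bystander.
- solder_spool: Small metal spool standing on end, 48 mm across, 34 mm high; a bystander.
- chip_box: Cardboard box 50 x 80 x 22 mm; a bystander.
There are look-alikes about, which are no part of the job. Leave any blue, pink or turquoise look-alike of the cell_2 alone.

How it is judged:
By the outcome, as a careful person would: the job done as asked, in the order asked, and still so for the second after the job is handed in, with the robot touching nothing.
Of cell_1, cell_2, cell_3, cell_4 only 2 to 4 are there at a start; the rules pass over those that are not, and their reading is None.
At some moment in a run one of cell_1, cell_2, cell_3, cell_4 may be knocked a few centimetres aside while the robot is not near it.
Once in a run the grip may slacken for a moment while it holds something.
It also fails if it takes over 210 s, if anything falls off the work surface, if the arm or the gripper's body presses on something with over 40 N, if the wrist force passes 120 N, or if a joint passes its speed limit or range.

## Robot

A 6-joint arm with a two-finger parallel gripper is mounted at the origin on the work surface. World frame = base frame: x ahead of the robot, y to its left, z up, the work surface at z = 0. Lengths are in m, angles in rad, forces in N, time in s.
With the tool pointing down it reaches from about 0.275 to 0.85 m from the base axis. Payload 5.2 kg.
Tool frame: the origin (TCP) lies on the mounting face of the last link; the fingertips stand bot.tcp_to_tips ahead of it and the grasp point (between the pads) lies 155 mm ahead of it (bot.tcp_to_tips is the distance from the TCP to the fingertips, in m); z points along the fingers, y is the line along which they close (so a half turn about z gives the same grasp; the last joint's range is limited). The gripper opens to 85 mm and grips with 20 to 120 N. Pads are 22 mm wide; open, the fingers measure 114 mm over their backs; the gripper's body (76 mm by 85 mm) begins 54 mm behind the grasp point. The pads swing forward as they close: fully open they stand 13 mm farther back than shut.
Start: joints at [-1.51, 0.259, 1.535, -0, 1.348, -0.203], TCP at [0.143, -0.531, 0.405] pointing down, gripper open.
Joint ranges: [-3.14, 3.14], [-0.91, 2.08], [0.19, 2.58], [-1.22, 4.36], [0.22, 2.71], [-3.12, 3.12]. Speed limits (rad/s): [2.57, 2.57, 3.14, 3.14, 3.14, 3.14].

## Interface

Orientations are given as a unit quaternion [x, y, z, w].
In Python, from workcell import readout, camera, get_calibration, ticket, bot gives the robot as it stands.
- The arm moves only by the tool send_rows, never from a script. Its argument "motion" is a list of rows, each an object of numbers: "gripper": the opening, from -1 (shut) to 1 (fully open); "tx", "ty", "tz": the shift along the tool's x, y, z in cm; "yaw": the turn about the tool's z in units of 6 degrees (1.0 is 6 degrees). In form: [{"gripper": .., "tx": .., "ty": .., "tz": .., "yaw": ..}, ...]. A call has exactly 10 rows; each row is the pose to reach, as a shift and turn from the pose commanded when the call began, along the tool's axes at that moment; what a row does not reach only later rows make up. A row lasts 1/10 s, in which the tool goes at most 50 mm and 8.59 degrees, less where a joint would pass 70% of its speed; a pose out of reach is approached as far as the arm can. A call with a gripper value outside its range is refused whole. The fingers move at their own pace and stop on an object; "grip_force" is the grip in N (left out, the last holds). Time passes only in rows, so rows that repeat a pose let the fingers close, or fill a call up. It gives the time, the measured TCP pose, the force, the opening and the grip force at its end, in the units of the state.
- readout.read_state(): the state, without advancing time (a new reading comes with each control period).
- camera(name): name is "scene" or "side" or "wrist"; returns the picture (400x640x3 uint8, red, green, blue); there is no depth.
- get_calibration(name): a dict with "camera_matrix" (3x3 intrinsics, pixels), "k1" (the pictures are not rectified: a ray, as slopes to the right and down, at radius r is drawn at 1 + k1 r^2 times it, then the intrinsics apply), "origin" and "orientation" of the camera in the world; the wrist camera has in their place "T_tool_cam" (4x4, takes a point from camera to tool coordinates, whose origin is the TCP and whose axes are the flange's). Camera axes: x right, y down, z forward; pixel columns grow to the right and rows downward; lengths in m; the calibration is good to about 2 mm. A picture is of the moment at which its call begins: read the wrist's pose just before it. get_calibration takes no time and is no camera call.
- ticket.job_done(): hands the job in; it is judged then, once.
The state is a dict: "time": time; "joint_positions": joint angles; "joint_vel": joint speeds; "joint_torque": joint torques, N m; "eef_pos": TCP position; "tool_rot": TCP orientation; "ft_force": force on the tool from outside, world axes, zero at the start; "ft_torque": the same for the moment, N m; "width": finger opening in m; "grasp_force": force on a finger pad.
Only numpy, scipy, OpenCV 4.12 (cv2) and the standard library are available. Lean on these libraries where they do the work, as an engineer would, in place of code of your own. Each camera call takes 0.05 s, during which the arm holds its last target. There are 200 camera calls.

## Working session

There is one attempt and no reset: what is moved stays moved. The work goes in short steps, Python scripts to look and compute and a tool call to move; the robot and the scene stay as the last step left them, time stands still between calls to the robot, and variables do not carry over. Pictures are saved under pics/ and viewed, at most 14 in all, crops included, and the job is handed in when it is done.

Besides the shell and the picture viewer there is one more tool, called after "Call:" as name(argument=value, ...) on one line, values as JSON. send_rows: Moves the arm, as the interface text tells. Its arguments: {"type":"object","properties":{"motion":{"type":"array"},"grip_force":{"type":"number"}},"required":["motion"]}

```bash
ls; mkdir -p pics; cat > h.py <<'E'
import numpy as np, cv2
from workcell import readout, camera, get_calibration, ticket, bot
from scipy.spatial.transform import Rotation as R
def shot(n,f):
    s=readout.read_state(); im=camera(n); cv2.imwrite('pics/'+f,im[:,:,::-1]); np.savez('pics/'+f+'.npz',p=s['eef_pos'],q=s['tool_rot']); return s
def cam(n,f=None):
    c=get_calibration(n); K=np.array(c['camera_matrix'])
    if n=='wrist':
        d=np.load('pics/'+f+'.npz'); T=np.array(c['T_tool_cam']); Rt=R.from_quat(d['q']).as_matrix()
        return K,c['k1'],d['p']+Rt@T[:3,3],Rt@T[:3,:3]
    o=np.array(c['orientation']); Rm=R.from_quat(o).as_matrix() if o.size==4 else o
    return K,c['k1'],np.array(c['origin']),Rm
def pix(n,uv,z,f=None):
    K,k,o,Rm=cam(n,f); a=np.linalg.solve(K,[uv[0],uv[1],1.])[:2]; b=a.copy()
    for _ in range(30): b=a/(1+k*(b@b))
    d=Rm@np.array([b[0],b[1],1]); return o+d*(z-o[2])/d[2]
def proj(n,P,f=None):
    K,k,o,Rm=cam(n,f); c=Rm.T@(np.array(P)-o); b=c[:2]/c[2]; b=b*(1+k*(b@b)); return (K@[b[0],b[1],1])[:2]
E
python3 - <<'E'
from h import *
s=shot('scene','s0.png'); shot('side','d0.png')
print(s); print(bot.tcp_to_tips)
for n in('scene','side','wrist'):print(n,get_calibration(n))
E
```

```text
pics
{'time': 0.0, 'joint_positions': array([-1.50978871e+00,  2.59350609e-01,  1.53609506e+00, -9.75421477e-06,
        1.34797984e+00, -2.02821195e-01]), 'joint_vel': array([-0.00202801,  0.0002752 , -0.00035028, -0.0004215 , -0.00105509,
        0.00013717]), 'joint_torque': array([ 3.29488112e-04, -4.46031654e+01, -2.90569782e+01, -4.74093704e-04,
        1.17125589e-02, -2.79185690e-05]), 'eef_pos': array([ 0.14342467, -0.53074757,  0.40386549]), 'tool_rot': array([ 9.91311346e-01,  1.31533174e-01,  6.01829811e-05, -9.14462830e-04]), 'ft_force': array([ 0.5540869 , -0.50128793,  0.14605247]), 'ft_torque': array([0.01741456, 0.02892964, 0.01098346]), 'grasp_force': 0.0, 'width': 0.08525241826794548}
0.1734
scene {'camera_matrix': array([[418.30872822,   0.        , 324.58674549],
       [  0.        , 418.30872822, 201.76456459],
       [  0.        ,   0.        ,   1.        ]]), 'k1': 0.0001721004402610009, 'origin': array([0.94183178, 0.47485952, 0.69792791]), 'orientation': array([ 0.31552931,  0.87192842, -0.34940378, -0.13453287])}
side {'camera_matrix': array([[394.703827
[... 159 characters left out ...]
6762, 'origin': array([0.13852582, 0.53990047, 0.60550908]), 'orientation': array([-0.26792594,  0.87158451, -0.38915978,  0.13080826])}
wrist {'camera_matrix': array([[308.07110421,   0.        , 317.83285992],
       [  0.        , 308.07110421, 203.70500414],
       [  0.        ,   0.        ,   1.        ]]), 'k1': -0.018052697586549447, 'T_tool_cam': array([[ 1.41385856e-03, -9.56543130e-01, -2.91587451e-01,
         7.48154330e-02],
       [ 9.99998707e-01,  1.57579610e-03, -3.20522019e-04,
         3.88486240e-05],
       [ 7.66075502e-04, -2.91586620e-01,  9.56544121e-01,
         3.12984833e-02],
       [ 0.00000000e+00,  0.00000000e+00,  0.00000000e+00,
         1.00000000e+00]])}
```

View pics/s0.png

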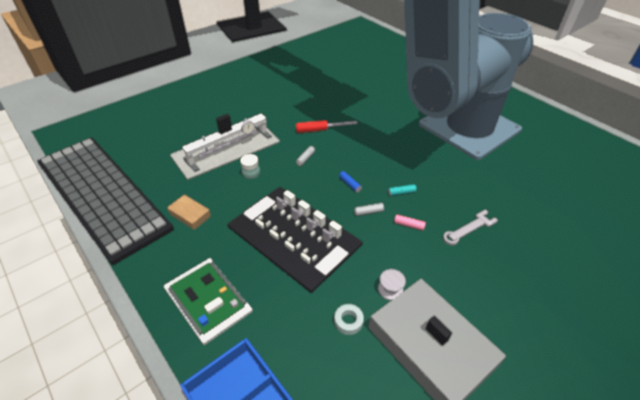

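View pics/d0.png

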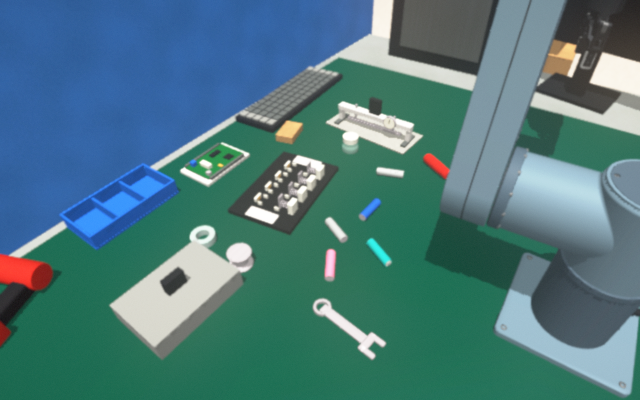

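Scene view: candidates for cells are grey at (306,155) and (370,209), against look-alikes blue (350,182), turquoise (402,189) and pink (409,222). The board is at about (295,238), the gauge on its rest at (225,145), and the cover at (437,337). The side view shows the same grey cells at (390,172) and (336,230).

```bash
python3 - <<'E'
from h import *
for nm,a,b,z in [('A',(306,155),(390,172),.009),('B',(370,209),(336,230),.009),('blue',(350,182),(370,209),.009),('turq',(402,189),(379,252),.009),('pink',(409,222),(331,265),.009),
 ('jar',(250,165),(350,140),.03),('board',(295,238),(286,190),.012),('gaugegrip',(223,118),(376,100),.10),('covergrip',(437,322),(174,276),.075),('spool',(393,280),(240,252),.034),('tape',(349,320),(203,236),.018),('wrench',(470,226),(347,328),.0),('sd',(312,126),(437,166),.01)]:
    print(nm,pix('scene',a,z).round(3),pix('side',b,z).round(3))
for n,l in(('scene',[(229,223),(280,188),(361,242),(312,288)]),('side',[(231,207),(290,229),(338,170),(284,153)])):
    print(n,[pix(n,u,.012).round(3)[:2] for u in l])
E
```

```text
A [ 0.436 -0.185  0.009] [ 0.441 -0.184  0.009]
B [0.442 0.055 0.009] [0.445 0.055 0.009]
blue [ 0.416 -0.039  0.009] [ 0.417 -0.041  0.009]
turq [0.337 0.057 0.009] [0.341 0.058 0.009]
pink [0.403 0.137 0.009] [0.402 0.138 0.009]
jar [ 0.579 -0.22   0.03 ] [ 0.581 -0.224  0.03 ]
board [0.624 0.016 0.012] [0.61  0.013 0.012]
gaugegrip [ 0.573 -0.336  0.1  ] [ 0.57  -0.336  0.1  ]
covergrip [0.582 0.345 0.075] [0.579 0.35  0.075]
spool [0.554 0.228 0.034] [0.553 0.225 0.034]
tape [0.666 0.23  0.018] [0.657 0.227 0.018]
wrench [0.3   0.227 0.   ] [ 0.309  0.23  -0.   ]
sd [ 0.346 -0.271  0.01 ] [ 0.354 -0.269  0.01 ]
scene [array([ 0.709, -0.107]), array([ 0.56 , -0.126]), array([0.524, 0.113]), array([0.673, 0.134])]
side [array([0.676, 0.127]), array([0.525, 0.108]), array([ 0.55 , -0.118]), array([ 0.707, -0.102])]
```

```bash
cat >> h.py <<'E'
def go(x,y,z,deg=None,s=None):
    """shift in cm/units from present pose to TCP target; deg=tool x heading in world"""
    s=s or readout.read_state(); Rt=R.from_quat(s['tool_rot']).as_matrix()
    d=Rt.T@(np.array([x,y,z])-s['eef_pos'])*100; h=np.degrees(np.arctan2(Rt[1,0],Rt[0,0]))
    yw=0 if deg is None else -((deg-h+180)%360-180)/6
    print('t=%.1f'%s['time'],'shift',d.round(2),'yaw',round(yw,2),'heading',round(h,2),'q6',round(s['joint_positions'][5],2))
E
python3 -c "
from h import *
go(.50,0,.42,8.5)"
```

```text
t=0.1 shift [ 48.26 -41.95  -1.52] yaw 1.1 heading 15.11 q6 -0.2
```

Call:
send_rows(motion=[{"gripper":1,"tx":3.5,"ty":-3,"tz":0,"yaw":0.1},{"gripper":1,"tx":7,"ty":-6,"tz":0,"yaw":0.2},{"gripper":1,"tx":10.5,"ty":-9,"tz":0,"yaw":0.3},{"gripper":1,"tx":14,"ty":-12,"tz":0,"yaw":0.4},{"gripper":1,"tx":17.5,"ty":-15,"tz":0,"yaw":0.5},{"gripper":1,"tx":21,"ty":-18,"tz":0,"yaw":0.6},{"gripper":1,"tx":24.5,"ty":-21,"tz":0,"yaw":0.7},{"gripper":1,"tx":28,"ty":-24,"tz":0,"yaw":0.8},{"gripper":1,"tx":31.5,"ty":-27,"tz":0,"yaw":0.9},{"gripper":1,"tx":35,"ty":-30,"tz":0,"yaw":1.1}])

```text
time: 1.1
eef_pos: [0.4037, -0.1482, 0.4046]
tool_rot: [0.997, 0.074, 0.0, -0.0]
ft_force: [1.3, -1.4, 0.1]
width: 0.0853
grasp_force: 0.0
```

```bash
python3 -c "
from h import *
go(.50,0,.42,8.5)"
```

```text
t=1.1 shift [ 11.71 -13.24  -1.54] yaw -0.01 heading 8.47 q6 0.81
```

Call:
send_rows(motion=[{"gripper":1,"tx":3,"ty":-3.3,"tz":0,"yaw":0},{"gripper":1,"tx":6,"ty":-6.6,"tz":0,"yaw":0},{"gripper":1,"tx":9,"ty":-10,"tz":0,"yaw":0},{"gripper":1,"tx":11.5,"ty":-13.2,"tz":-0.5,"yaw":0},{"gripper":1,"tx":11.5,"ty":-13.2,"tz":-1,"yaw":0},{"gripper":1,"tx":11.5,"ty":-13.2,"tz":-1,"yaw":0},{"gripper":1,"tx":11.5,"ty":-13.2,"tz":-1,"yaw":0},{"gripper":1,"tx":11.5,"ty":-13.2,"tz":-1,"yaw":0},{"gripper":1,"tx":11.5,"ty":-13.2,"tz":-1,"yaw":0},{"gripper":1,"tx":11.5,"ty":-13.2,"tz":-1,"yaw":0}])

```text
time: 2.1
eef_pos: [0.497, -0.0034, 0.4147]
tool_rot: [0.997, 0.073, -0.0, 0.0]
ft_force: [0.2, -0.4, -0.8]
width: 0.0854
grasp_force: 0.0
```

```bash
python3 - <<'E'
from h import *
s=shot('wrist','w1.png'); print(s['eef_pos'],s['width'])
im=cv2.imread('pics/w1.png')
cv2.imwrite('pics/w1b.png',cv2.resize(im[20:400,60:580],None,fx=1.53,fy=1.53,interpolation=cv2.INTER_CUBIC))
for P in [(.436,-.185,.009),(.443,.055,.009),(.616,.004,.012),(.57,-.336,.1),(.58,.345,.075)]: print(proj('wrist',P,'w1.png'))
E
```

```text
[ 0.49699883 -0.00338647  0.41466023] 0.08536710424663958
[447.22637874 238.34572684]
[266.47873793 207.71924172]
[327.21993147  68.81146624]
[674.6098049  168.95858429]
[-38.94772435  46.59182347]
```

View pics/w1b.png

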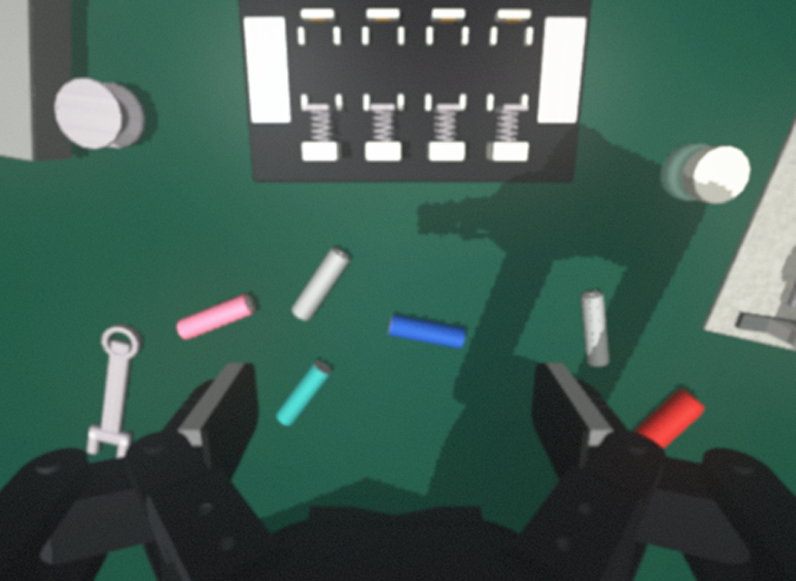

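Wrist crop: two grey cells, at about (320,284) and (595,329), plus the blue, turquoise and pink look-alikes. The board's strips are at (268,70) and (562,70), with the spring plates on the robot side. Next I measure the strips and cells.

```bash
cat >> h.py <<'E'
def blob(f,uv,z,lo,hi,win=45,n='wrist'):
    """min-area rect (world) of HSV-range blob around uv, lifted to plane z"""
    im=cv2.imread('pics/'+f); m=cv2.inRange(cv2.cvtColor(im,cv2.COLOR_BGR2HSV),lo,hi)
    w=np.zeros_like(m); u,v=map(int,uv); w[max(v-win,0):v+win,max(u-win,0):u+win]=255; m&=w
    k,l,st,_=cv2.connectedComponentsWithStats(m); i=1+np.argmax(st[1:,4])
    c=max(cv2.findContours((l==i).astype('uint8'),0,1)[0],key=len)[:,0]
    P=np.array([pix(n,q,z,f)[:2] for q in c]); r=cv2.minAreaRect((P*1000).astype('float32'))
    b=cv2.boxPoints(r); e=b[1]-b[0]; g=b[2]-b[1]; L=e if e@e>g@g else g
    print(uv,'centre mm',np.round(r[0],1),'size',np.round(r[1],1),'long axis deg',round(np.degrees(np.arctan2(L[1],L[0]))%180,1)); return r
E
python3 - <<'E'
from h import *
W=((0,0,170),(180,60,255))
for p in [(268,70),(562,70)]: blob('w1.png',(60+p[0]/1.53,20+p[1]/1.53),.0125,*W,win=40)
for p in [(320,284),(595,329)]: blob('w1.png',(60+p[0]/1.53,20+p[1]/1.53),.012,(0,0,90),(180,75,255),win=35)
E
```

```text
(235.16339869281046, 65.75163398692811) centre mm [603.9 106.4] size [70.1 29.7] long axis deg 8.4
(427.32026143790847, 65.75163398692811) centre mm [ 635.5 -104.6] size [70.1 29.4] long axis deg 8.7
(269.1503267973856, 205.62091503267973) centre mm [446.3  52.2] size [19.7 71.5] long axis deg 153.8
(448.88888888888886, 235.03267973856208) centre mm [ 441.9 -184. ] size [72.6 20.2] long axis deg 20.2
```

Board centre comes to about (0.620, 0.001), yaw 8.5°, and the strips are 213 mm apart (214 given), so it fits. Next is a hover over cell B to see its ends.

```bash
python3 -c "
from h import *
go(.446,.0525,.28,-26.2)"
```

```text
t=2.1 shift [-4.23 -6.26 13.47] yaw 5.77 heading 8.43 q6 1.19
```

Call:
send_rows(motion=[{"gripper":0.1,"tx":-0.8,"ty":-1.2,"tz":2,"yaw":1.0},{"gripper":0.1,"tx":-1.6,"ty":-2.4,"tz":4,"yaw":2.0},{"gripper":0.1,"tx":-2.4,"ty":-3.6,"tz":7,"yaw":3.0},{"gripper":0.1,"tx":-3.2,"ty":-4.8,"tz":10,"yaw":4.0},{"gripper":0.1,"tx":-4.2,"ty":-6.3,"tz":12,"yaw":5.0},{"gripper":0.1,"tx":-4.2,"ty":-6.3,"tz":13.5,"yaw":5.8},{"gripper":0.1,"tx":-4.2,"ty":-6.3,"tz":13.5,"yaw":5.8},{"gripper":0.1,"tx":-4.2,"ty":-6.3,"tz":13.5,"yaw":5.8},{"gripper":0.1,"tx":-4.2,"ty":-6.3,"tz":13.5,"yaw":5.8},{"gripper":0.1,"tx":-4.2,"ty":-6.3,"tz":13.5,"yaw":5.8}])

```text
time: 3.15
eef_pos: [0.4471, 0.0532, 0.2807]
tool_rot: [0.974, -0.227, 0.001, -0.0]
ft_force: [0.4, -0.5, -0.1]
width: 0.0468
grasp_force: 0.0
```

```bash
python3 - <<'E'
from h import *
s=shot('wrist','w2.png'); print(s['eef_pos'],s['width'])
u=proj('wrist',(.446,.0525,.012),'w2.png'); print(u)
im=cv2.imread('pics/w2.png'); x,y=map(int,u)
cv2.imwrite('pics/w2b.png',cv2.resize(im[max(y-95,0):y+95,x-130:x+130],None,fx=3,fy=3,interpolation=cv2.INTER_CUBIC)); print(max(y-95,0),x-130)
blob('w2.png',u,.012,(0,0,90),(180,75,255),win=75)
E
```

```text
[0.44705767 0.0532434  0.28067463] 0.046809137397928434
[319.86468973 207.71748372]
112 189
[319.86468973 207.71748372] centre mm [446.1  52.5] size [18.4 69.5] long axis deg 154.2
```

View pics/w2b.png

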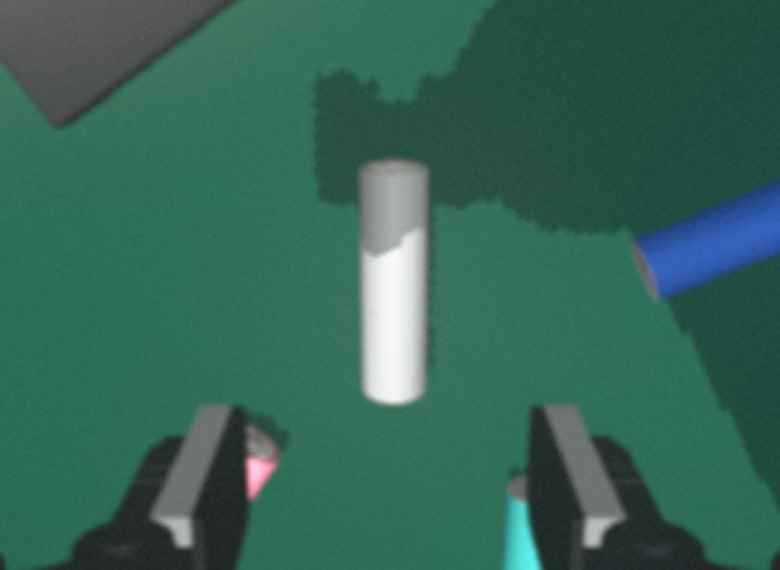

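Cell B's top end at (393,165) shows a face; which end carries the nub is unclear. I make an enlarged montage, using the side and scene pictures as well.

```bash
python3 - <<'E'
from h import *
a=cv2.imread('pics/w2.png'); s=cv2.imread('pics/s0.png'); d=cv2.imread('pics/d0.png')
def c(im,u,v,r=13,px=195): return cv2.convertScaleAbs(cv2.resize(im[v-r:v+r,u-r:u+r],(px,px),interpolation=cv2.INTER_CUBIC),alpha=1.3,beta=-30)
# w2 ends of B, blue near end, turq end, pink end ; side/scene views of B and A
r1=[c(a,320,168),c(a,320,240),c(a,189+217,112+90),c(a,189+87,112+150)]
r2=[c(d,336,230,20),c(d,390,172,20),c(s,370,209,20),c(s,306,155,20)]
cv2.imwrite('pics/m1.png',np.vstack([np.hstack(r1),np.hstack(r2)]))
E
```

```text
(no output)
```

View pics/m1.png

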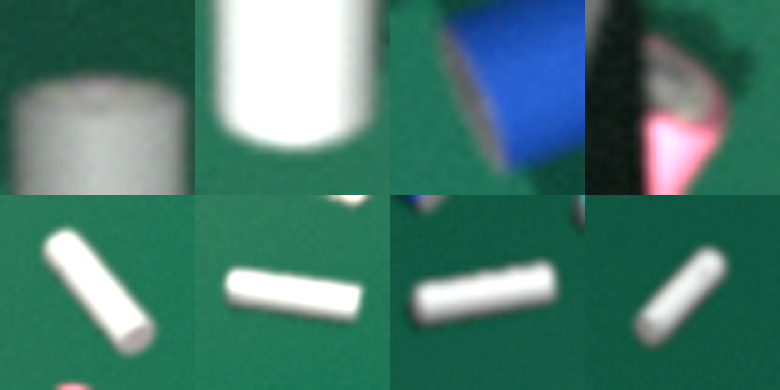

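The montage does not settle which end has the nub. I take a lower view of the +x end.

Call:
send_rows(motion=[{"gripper":0.1,"tx":1,"ty":0,"tz":1.5,"yaw":0},{"gripper":0.1,"tx":2,"ty":0,"tz":3,"yaw":0},{"gripper":0.1,"tx":3,"ty":0,"tz":4.5,"yaw":0},{"gripper":0.1,"tx":4,"ty":0,"tz":6,"yaw":0},{"gripper":0.1,"tx":4,"ty":0,"tz":7,"yaw":0},{"gripper":0.1,"tx":4,"ty":0,"tz":7.5,"yaw":0},{"gripper":0.1,"tx":4,"ty":0,"tz":7.5,"yaw":0},{"gripper":0.1,"tx":4,"ty":0,"tz":7.5,"yaw":0},{"gripper":0.1,"tx":4,"ty":0,"tz":7.5,"yaw":0},{"gripper":0.1,"tx":4,"ty":0,"tz":7.5,"yaw":0}])

```text
time: 4.2
eef_pos: [0.4824, 0.036, 0.2053]
tool_rot: [0.974, -0.227, 0.001, -0.0]
ft_force: [-0.0, -0.6, 1.0]
width: 0.0468
grasp_force: 0.0
```

```bash
python3 - <<'E'
from h import *
s=shot('wrist','w3.png'); u=proj('wrist',(.446+.0285,.0525-.014,.009),'w3.png'); print(s['eef_pos'],u)
im=cv2.imread('pics/w3.png'); x,y=map(int,u)
cv2.imwrite('pics/w3b.png',cv2.resize(im[max(y-60,0):y+60,x-80:x+80],None,fx=4,fy=4,interpolation=cv2.INTER_CUBIC))
E
```

```text
[0.48237566 0.03596218 0.20532874] [320.57097785 256.6206186 ]
```

View pics/w3b.png

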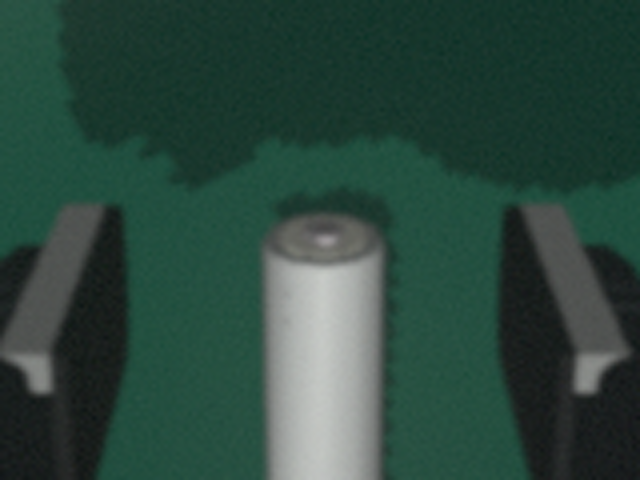

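The nub (a bright dot in a ring at (325,240)) is at cell B's +x end, heading about -26°. I grasp B.

```bash
python3 -c "
from h import *
go(.4459,.0526,.1765,-25.9)"
```

```text
t=4.2 shift [-4.01  0.12  2.87] yaw -0.06 heading -26.28 q6 1.87
```

Call:
send_rows(grip_force=40, motion=[{"gripper":0.1,"tx":-2,"ty":0.1,"tz":0,"yaw":0},{"gripper":0.1,"tx":-4,"ty":0.1,"tz":0.5,"yaw":0},{"gripper":0.1,"tx":-4,"ty":0.1,"tz":1.7,"yaw":0},{"gripper":0.1,"tx":-4,"ty":0.1,"tz":2.5,"yaw":0},{"gripper":0.1,"tx":-4,"ty":0.1,"tz":2.85,"yaw":0},{"gripper":0.1,"tx":-4,"ty":0.1,"tz":2.85,"yaw":0},{"gripper":-1,"tx":-4,"ty":0.1,"tz":2.85,"yaw":0},{"gripper":-1,"tx":-4,"ty":0.1,"tz":2.85,"yaw":0},{"gripper":-1,"tx":-4,"ty":0.1,"tz":2.85,"yaw":0},{"gripper":-1,"tx":-4,"ty":0.1,"tz":2.85,"yaw":0}])

```text
time: 5.25
eef_pos: [0.4463, 0.0526, 0.1766]
tool_rot: [0.974, -0.227, 0.001, -0.0]
ft_force: [-0.2, -1.1, 2.4]
width: 0.0162
grasp_force: 39.1
```

```bash
python3 -c "
from h import *
s=readout.read_state(); print(s['width'],s['grasp_force'],s['eef_pos'],s['ft_force'])"
```

```text
0.016200800114992194 39.068613052368164 [0.44631673 0.05256247 0.17662711] [-0.20721986 -1.06470757  2.42717293]
```

```bash
cat >> h.py <<'E'
BC=np.array([.6197,.0009]); BY=8.5
def bd(x,y): a=np.radians(BY); return BC+np.array([x*np.cos(a)-y*np.sin(a),x*np.sin(a)+y*np.cos(a)])/1000
E
python3 -c "
from h import *
p=bd(10,22.5); print(p); go(*p,.26,8.5)"
```

```text
[0.62626445 0.02463095]
t=5.2 shift [17.38 -5.47 -8.32] yaw -5.8 heading -26.29 q6 1.9
```

Call:
send_rows(motion=[{"gripper":-1,"tx":0,"ty":0,"tz":-2.5,"yaw":0},{"gripper":-1,"tx":0,"ty":0,"tz":-5,"yaw":0},{"gripper":-1,"tx":1.5,"ty":-0.5,"tz":-8.3,"yaw":-0.8},{"gripper":-1,"tx":4,"ty":-1.2,"tz":-8.3,"yaw":-1.6},{"gripper":-1,"tx":7,"ty":-2.2,"tz":-8.3,"yaw":-2.6},{"gripper":-1,"tx":10,"ty":-3.1,"tz":-8.3,"yaw":-3.6},{"gripper":-1,"tx":13,"ty":-4.1,"tz":-8.3,"yaw":-4.6},{"gripper":-1,"tx":16,"ty":-5.0,"tz":-8.3,"yaw":-5.4},{"gripper":-1,"tx":17.4,"ty":-5.5,"tz":-8.3,"yaw":-5.8},{"gripper":-1,"tx":17.4,"ty":-5.5,"tz":-8.3,"yaw":-5.8}])

```text
time: 6.25
eef_pos: [0.6279, 0.0244, 0.2587]
tool_rot: [0.997, 0.074, 0.0, 0.0]
ft_force: [0.8, -0.6, 0.2]
width: 0.0162
grasp_force: 39.2
```

Call:
send_rows(motion=[{"gripper":-1,"tx":0,"ty":0,"tz":0,"yaw":0},{"gripper":-1,"tx":0,"ty":0,"tz":0,"yaw":0},{"gripper":-1,"tx":0,"ty":0,"tz":0,"yaw":0},{"gripper":-1,"tx":0,"ty":0,"tz":0,"yaw":0},{"gripper":-1,"tx":0,"ty":0,"tz":0,"yaw":0},{"gripper":-1,"tx":0,"ty":0,"tz":0,"yaw":0},{"gripper":-1,"tx":0,"ty":0,"tz":0,"yaw":0},{"gripper":-1,"tx":0,"ty":0,"tz":0,"yaw":0},{"gripper":-1,"tx":0,"ty":0,"tz":0,"yaw":0},{"gripper":-1,"tx":0,"ty":0,"tz":0,"yaw":0}])

```text
time: 7.25
eef_pos: [0.6264, 0.0249, 0.2592]
tool_rot: [0.997, 0.074, -0.0, -0.0]
ft_force: [1.4, -0.9, -0.2]
width: 0.0163
grasp_force: 39.2
```

```bash
python3 - <<'E'
from h import *
s=shot('wrist','w4.png'); print(s['eef_pos'],s['width'],s['grasp_force'],s['ft_force'])
for y in(-107,107):
    q=bd(0,y); blob('w4.png',proj('wrist',(*q,.0125),'w4.png'),.0125,(0,0,160),(180,60,255),win=60)
im=cv2.imread('pics/w4.png')
for x,y,z in[(35,22.5,.024),(-25.5,22.5,.046),(35,-22.5,.024)]:
    u=proj('wrist',(*bd(x,y),z),'w4.png'); print(x,y,u); cv2.circle(im,tuple(np.int32(u*1)),2,(0,0,255),-1)
cv2.imwrite('pics/w4b.png',cv2.resize(im[40:360,120:520],None,fx=1.9,fy=1.9,interpolation=cv2.INTER_CUBIC))
E
```

```text
[0.62636099 0.02491683 0.25918381] 0.016287085359387082 39.24797594547272 [ 1.42164372 -0.89269661 -0.18669776]
[490.13798805 228.4656333 ] centre mm [ 635.5 -104.9] size [70.2 29.3] long axis deg 8.5
[205.77367187 228.05128467] centre mm [604.  106.2] size [70.8 29.7] long axis deg 8.5
35 22.5 [318.39596529 186.52185022]
-25.5 22.5 [318.23759209 282.19561563]
35 -22.5 [384.48270522 186.65053482]
```

View pics/w4b.png

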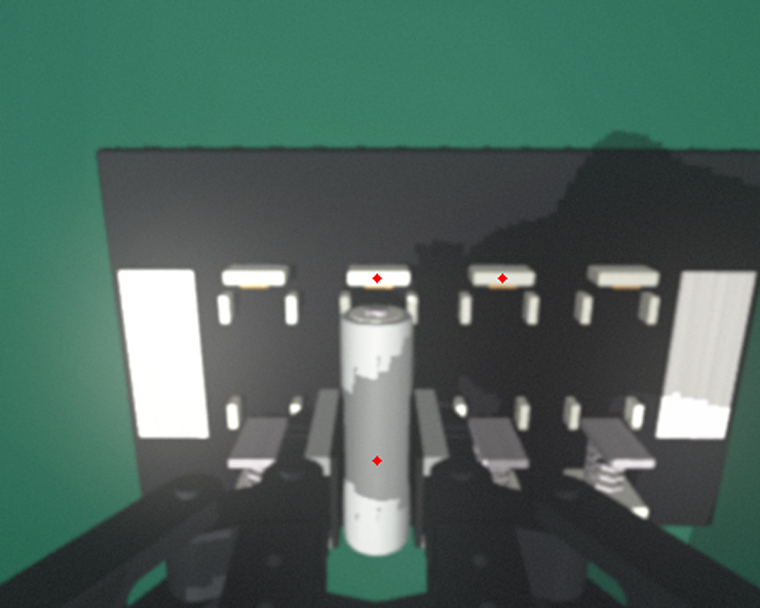

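The cell hangs centred between the pads, nub towards +x at crop (378,312), and my wall markers fall on the contact walls. I compute where the nub sits relative to the TCP.

```bash
python3 - <<'E'
from h import *
s=readout.read_state()
P=pix('wrist',(120+378/1.9,40+313/1.9),.0916,'w4.png'); d=P[:2]-s['eef_pos'][:2]; a=np.radians(8.5)
print('nub ahead mm',1000*(d@[np.cos(a),np.sin(a)]),'side',1000*(d@[-np.sin(a),np.cos(a)]))
off=0
p=bd(10,22.5); go(*p,.2075,8.5); p=bd(-3,22.5); go(*p,.2075,8.5)
E
```

```text
nub ahead mm 32.77281440729043 side -0.4392977109602274
t=7.3 shift [-0.01  0.03  5.17] yaw 0.0 heading 8.51 q6 1.28
t=7.3 shift [-1.31  0.03  5.17] yaw 0.0 heading 8.51 q6 1.28
```

Call:
send_rows(motion=[{"gripper":-1,"tx":0,"ty":0,"tz":2.5,"yaw":0},{"gripper":-1,"tx":0,"ty":0,"tz":4.5,"yaw":0},{"gripper":-1,"tx":0,"ty":0,"tz":5.5,"yaw":0},{"gripper":-1,"tx":0,"ty":0,"tz":5.5,"yaw":0},{"gripper":-1,"tx":-0.5,"ty":0,"tz":5.5,"yaw":0},{"gripper":-1,"tx":-1.0,"ty":0,"tz":5.5,"yaw":0},{"gripper":-1,"tx":-1.4,"ty":0,"tz":5.5,"yaw":0},{"gripper":-1,"tx":-1.4,"ty":0,"tz":5.5,"yaw":0},{"gripper":-1,"tx":-1.4,"ty":0,"tz":5.5,"yaw":0},{"gripper":-1,"tx":-1.4,"ty":0,"tz":5.5,"yaw":0}])

```text
time: 8.3
eef_pos: [0.6132, 0.0228, 0.2051]
tool_rot: [0.997, 0.074, 0.001, 0.0]
ft_force: [5.0, 0.5, 0.5]
width: 0.0162
grasp_force: 39.3
```

```bash
python3 - <<'E'
from h import *
s=readout.read_state(); print(s['ft_force'],s['width']); shot('wrist','w5.png')
p=bd(-4,22.5); go(*p,.189,8.5)
E
```

```text
[4.99398052 0.49818313 0.52464294] 0.016222962730673307
t=8.3 shift [-0.08  0.01  1.6 ] yaw 0.0 heading 8.52 q6 1.28
```

Call:
send_rows(motion=[{"gripper":-1,"tx":-0.05,"ty":0,"tz":0.5,"yaw":0},{"gripper":-1,"tx":-0.05,"ty":0,"tz":1.0,"yaw":0},{"gripper":-1,"tx":-0.05,"ty":0,"tz":1.4,"yaw":0},{"gripper":-1,"tx":-0.05,"ty":0,"tz":1.6,"yaw":0},{"gripper":-1,"tx":-0.05,"ty":0,"tz":1.6,"yaw":0},{"gripper":-1,"tx":-0.05,"ty":0,"tz":1.6,"yaw":0},{"gripper":-1,"tx":-0.05,"ty":0,"tz":1.6,"yaw":0},{"gripper":-1,"tx":-0.05,"ty":0,"tz":1.6,"yaw":0},{"gripper":-1,"tx":-0.05,"ty":0,"tz":1.6,"yaw":0},{"gripper":-1,"tx":-0.05,"ty":0,"tz":1.6,"yaw":0}])

```text
time: 9.35
eef_pos: [0.612, 0.0228, 0.1886]
tool_rot: [0.997, 0.074, 0.0, 0.0]
ft_force: [2.7, 0.3, 7.8]
width: 0.0161
grasp_force: 40.1
```

Call:
send_rows(motion=[{"gripper":-0.3,"tx":0,"ty":0,"tz":0,"yaw":0},{"gripper":-0.3,"tx":0,"ty":0,"tz":0,"yaw":0},{"gripper":-0.3,"tx":0,"ty":0,"tz":0,"yaw":0},{"gripper":-0.3,"tx":0,"ty":0,"tz":0,"yaw":0},{"gripper":-0.3,"tx":0,"ty":0,"tz":-0.5,"yaw":0},{"gripper":-0.3,"tx":0,"ty":0,"tz":-2,"yaw":0},{"gripper":-0.3,"tx":0,"ty":0,"tz":-4,"yaw":0},{"gripper":-0.3,"tx":0,"ty":0,"tz":-6.5,"yaw":0},{"gripper":-0.3,"tx":0,"ty":0,"tz":-7,"yaw":0},{"gripper":-0.3,"tx":0,"ty":0,"tz":-7,"yaw":0}])

```text
time: 10.35
eef_pos: [0.6125, 0.0227, 0.2602]
tool_rot: [0.997, 0.074, 0.002, 0.0]
ft_force: [0.5, -0.4, 0.4]
width: 0.0299
grasp_force: 0.0
```

```bash
python3 - <<'E'
from h import *
s=shot('wrist','w6.png'); print(s['eef_pos'],s['width'])
im=cv2.imread('pics/w6.png')
for x,y,z in[(0,22.5,.03),(32.5,22.5,.021),(-32.5,22.5,.03)]:
    u=proj('wrist',(*bd(x,y),z),'w6.png'); print(u); 
u=np.int32(u); cv2.imwrite('pics/w6b.png',cv2.resize(im[120:340,200:440],None,fx=2.5,fy=2.5,interpolation=cv2.INTER_CUBIC))
# where is A now? 
shot('scene','s1.png'); shot('side','d1.png')
for n,f,l in(('scene','s1.png',(306,155)),('side','d1.png',(390,172))): blob(f,l,.012,(0,0,110),(180,75,255),win=28,n=n)
go(.437+.04*.94,-.184+.04*.345,.205,20.2)
E
```

```text
[0.61245999 0.02271974 0.26015406] 0.029901718704591396
[317.81139044 219.09994723]
[317.88656708 169.79049281]
[317.73514191 261.88769176]
(306, 155) centre mm [ 384.  -233.9] size [28.3 91.8] long axis deg 175.6
(390, 172) centre mm [ 471.2 -278.2] size [101.5  46.3] long axis deg 33.3
t=10.5 shift [-16.39  17.07   5.25] yaw -1.95 heading 8.52 q6 1.28
```

View pics/w6b.png

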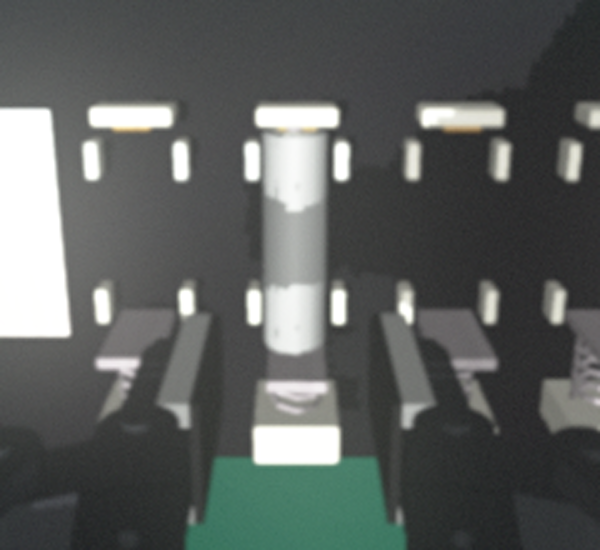

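The first cell lies home: its nub is at the wall (crop (295,128)) and its flat end is on the pushed-in plate. Now cell A.

Call:
send_rows(motion=[{"gripper":-0.3,"tx":-1.6,"ty":1.7,"tz":-0.5,"yaw":-0.2},{"gripper":-0.3,"tx":-3.6,"ty":3.8,"tz":-1,"yaw":-0.4},{"gripper":-0.3,"tx":-6,"ty":6.3,"tz":-1,"yaw":-0.7},{"gripper":-0.3,"tx":-8.5,"ty":8.8,"tz":-1,"yaw":-1.0},{"gripper":-0.1,"tx":-11,"ty":11.5,"tz":-1,"yaw":-1.3},{"gripper":0.1,"tx":-13.5,"ty":14,"tz":-0.5,"yaw":-1.6},{"gripper":0.1,"tx":-15.5,"ty":16.2,"tz":0,"yaw":-1.95},{"gripper":0.1,"tx":-16.4,"ty":17.1,"tz":1,"yaw":-1.95},{"gripper":0.1,"tx":-16.4,"ty":17.1,"tz":1,"yaw":-1.95},{"gripper":0.1,"tx":-16.4,"ty":17.1,"tz":1,"yaw":-1.95}])

```text
time: 11.5
eef_pos: [0.4752, -0.1701, 0.2475]
tool_rot: [0.985, 0.175, -0.0, -0.001]
ft_force: [0.3, 0.7, 0.8]
width: 0.0473
grasp_force: 0.0
```

```bash
python3 - <<'E'
from h import *
s=shot('wrist','w7.png'); print(s['eef_pos'],s['width'])
u=proj('wrist',(.441,-.184,.012),'w7.png'); print(u)
im=cv2.imread('pics/w7.png')
blob('w7.png',u,.012,(0,0,90),(180,75,255),win=60)
x,y=map(int,u); cv2.imwrite('pics/w7b.png',cv2.resize(im[y-80:y+80,x-100:x+100],None,fx=3.5,fy=3.5,interpolation=cv2.INTER_CUBIC))
E
```

```text
[ 0.47522943 -0.1701474   0.24746979] 0.04729380581471599
[319.91304457 267.46038177]
[319.91304457 267.46038177] centre mm [ 441.3 -185. ] size [71.9 18.3] long axis deg 20.0
```

View pics/w7b.png

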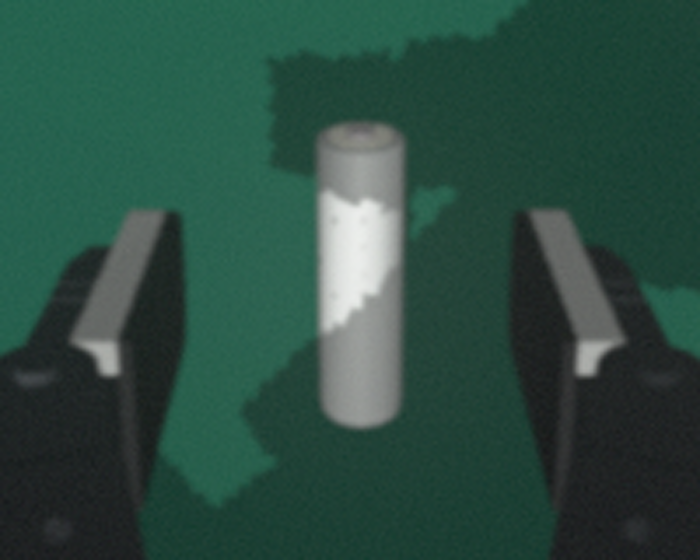

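```bash
python3 - <<'E'
from h import *
P=pix('wrist',(219+358/3.5,187+131/3.5),.009,'w7.png'); a=np.radians(20); c=P[:2]-.0325*np.array([np.cos(a),np.sin(a)]); print(c)
go(c[0],c[1],.1765,20)
E
```

```text
[ 0.44162811 -0.18462618]
t=11.6 shift [-3.7   0.21  7.14] yaw 0.03 heading 20.21 q6 0.65
```

Call:
send_rows(grip_force=40, motion=[{"gripper":0.1,"tx":-1.8,"ty":0.1,"tz":1,"yaw":0},{"gripper":0.1,"tx":-3.7,"ty":0.2,"tz":3,"yaw":0},{"gripper":0.1,"tx":-3.7,"ty":0.2,"tz":5,"yaw":0},{"gripper":0.1,"tx":-3.7,"ty":0.2,"tz":6.5,"yaw":0},{"gripper":0.1,"tx":-3.7,"ty":0.2,"tz":7.1,"yaw":0},{"gripper":0.1,"tx":-3.7,"ty":0.2,"tz":7.1,"yaw":0},{"gripper":-1,"tx":-3.7,"ty":0.2,"tz":7.1,"yaw":0},{"gripper":-1,"tx":-3.7,"ty":0.2,"tz":7.1,"yaw":0},{"gripper":-1,"tx":-3.7,"ty":0.2,"tz":7.1,"yaw":0},{"gripper":-1,"tx":-3.7,"ty":0.2,"tz":7.1,"yaw":0}])

```text
time: 12.55
eef_pos: [0.4416, -0.1854, 0.1781]
tool_rot: [0.984, 0.175, 0.001, 0.001]
ft_force: [0.6, 2.8, 5.2]
width: 0.0169
grasp_force: 27.9
```

```bash
python3 -c "
from h import *
s=readout.read_state(); print(s['width'],s['grasp_force'],s['eef_pos'],s['ft_force'])
p=bd(10,-22.5); go(*p,.26,8.5)"
```

```text
0.016918998562111043 27.91839212179184 [ 0.44160786 -0.18537746  0.17806628] [0.56490629 2.78257593 5.19931628]
t=12.6 shift [23.68 -8.91 -8.17] yaw 1.95 heading 20.21 q6 0.59
```

Call:
send_rows(motion=[{"gripper":-1,"tx":0,"ty":0,"tz":0,"yaw":0},{"gripper":-1,"tx":0,"ty":0,"tz":0,"yaw":0},{"gripper":-1,"tx":0,"ty":0,"tz":0,"yaw":0},{"gripper":-1,"tx":0,"ty":0,"tz":-2.5,"yaw":0},{"gripper":-1,"tx":0,"ty":0,"tz":-5,"yaw":0},{"gripper":-1,"tx":1,"ty":-0.4,"tz":-8.2,"yaw":0},{"gripper":-1,"tx":3.5,"ty":-1.3,"tz":-8.2,"yaw":0.3},{"gripper":-1,"tx":6.5,"ty":-2.4,"tz":-8.2,"yaw":0.5},{"gripper":-1,"tx":9.5,"ty":-3.6,"tz":-8.2,"yaw":0.7},{"gripper":-1,"tx":12.5,"ty":-4.7,"tz":-8.2,"yaw":1.0}])

```text
time: 13.55
eef_pos: [0.5427, -0.0972, 0.2593]
tool_rot: [0.992, 0.123, -0.0, 0.0]
ft_force: [0.3, -1.3, -0.8]
width: 0.0161
grasp_force: 40.0
```

```bash
python3 -c "
from h import *
s=readout.read_state(); print(s['width'],s['grasp_force'],s['eef_pos'],s['ft_force'])
p=bd(10,-22.5); go(*p,.26,8.5)"
```

```text
0.016145553781173515 40.04177749156952 [ 0.54270943 -0.09718029  0.25930302] [ 0.33351482 -1.25451593 -0.75480015]
t=13.6 shift [10.64 -5.29 -0.07] yaw 0.94 heading 14.13 q6 0.94
```

Call:
send_rows(motion=[{"gripper":-1,"tx":2.5,"ty":-1.3,"tz":0,"yaw":0.2},{"gripper":-1,"tx":5,"ty":-2.6,"tz":0,"yaw":0.4},{"gripper":-1,"tx":7.5,"ty":-3.9,"tz":0,"yaw":0.6},{"gripper":-1,"tx":9.5,"ty":-4.8,"tz":0,"yaw":0.8},{"gripper":-1,"tx":10.6,"ty":-5.3,"tz":0,"yaw":0.95},{"gripper":-1,"tx":10.6,"ty":-5.3,"tz":0,"yaw":0.95},{"gripper":-1,"tx":10.6,"ty":-5.3,"tz":0,"yaw":0.95},{"gripper":-1,"tx":10.6,"ty":-5.3,"tz":0,"yaw":0.95},{"gripper":-1,"tx":10.6,"ty":-5.3,"tz":0,"yaw":0.95},{"gripper":-1,"tx":10.6,"ty":-5.3,"tz":0,"yaw":0.95}])

```text
time: 14.55
eef_pos: [0.6316, -0.0211, 0.2593]
tool_rot: [0.997, 0.074, -0.0, 0.0]
ft_force: [0.9, -0.0, -0.9]
width: 0.0162
grasp_force: 40.0
```

```bash
python3 - <<'E'
from h import *
s=shot('wrist','w8.png'); print(s['eef_pos'],s['width'],s['grasp_force'])
go(*bd(10,-22.5),.204,8.5)
# auto nub estimate: zoom in numbers: find bright column profile of the cell end along image column
im=cv2.imread('pics/w8.png'); g=cv2.cvtColor(im,cv2.COLOR_BGR2GRAY)
print(g[195:225,312:326:2].T)
z=s['eef_pos'][2]-.1676
P=bd(10,-22.5)+0; a=np.radians(8.5)
print('expected nub px',proj('wrist',(*(s['eef_pos'][:2]+.0325*np.array([np.cos(a),np.sin(a)])),z),'w8.png'))
b=cv2.imread('pics/w4.png'); print(cv2.cvtColor(b,cv2.COLOR_BGR2GRAY)[195:225,312:326:2].T)
E
```

```text
[ 0.63155179 -0.02114387  0.25933719] 0.01615495997851079 40.043479800224304
t=14.6 shift [ 0.14 -0.1   5.54] yaw -0.0 heading 8.48 q6 1.21
[[ 67  66  65  65  65  68  83 110 126 150 167 171 157 160 177 162 149 187
  228 239 241 241 240 240 241 240 242 241 241 240]
 [ 65  65  67  67  67  69  85 101 119 159 203 212 189 168 178 184 179 211
  236 244 244 244 244 244 244 244 245 244 245 244]
 [ 66  67  64  66  67  70  82  99 114 159 220 231 213 177 176 189 186 211
  237 246 247 247 246 247 247 247 247 247 246 247]
 [ 66  64  63  63  65  69  86 101 113 157 218 231 213 172 168 184 179 206
  237 243 245 243 243 242 244 247 245 239 238 244]
 [ 65  62  65  64  64  69  84 100 112 150 199 213 192 165 168 181 180 207
  232 237 235 235 235 240 244 245 244 243 243 244]
 [ 66  61  63  64  63  69  80 100 115 142 174 181 167 159 175 177 173 210
  234 240 242 241 240 241 241 241 241 241 240 241]
 [ 63  64  65  65  63  68  83 107 125 135 143 145 143 162 182 169 165 209
  232 236 236 237 236 236 236 237 236 235 235 235]]
expected nub px [317.94954661 205.22833229]
[[ 65  64  63  66  68  83 107 130 155 170 170 158 159 172 164 172 219 238
  241 240 241 241 241 241 241 240 241 241 241 242]
 [ 62  62  61  64  69  82 104 122 153 182 180 162 159 173 173 176 214 238
  244 244 244 244 244 244 245 244 244 245 244 244]
 [ 64  66  62  64  72  86 101 114 159 199 193 162 159 184 195 184 213 238
  246 247 247 248 247 247 248 247 247 247 247 247]
 [ 62  64  61  65  69  88 103 113 157 211 220 192 171 189 195 184 209 239
  247 248 248 248 248 247 248 248 248 248 248 247]
 [ 61  60  64  63  66  82  99 112 147 197 214 194 169 172 174 170 205 237
  244 245 246 245 245 244 245 245 245 245 244 244]
 [ 62  61  64  61  63  80  99 116 144 173 181 168 156 155 153 164 209 235
  240 242 242 241 241 241 241 241 240 240 240 241]
 [ 63  58  60  62  66  83 108 123 133 142 146 143 148 155 144 163 213 233
  238 237 236 236 235 236 236 236 236 235 236 235]]
```

Call:
send_rows(motion=[{"gripper":-1,"tx":0.1,"ty":-0.1,"tz":2.5,"yaw":0},{"gripper":-1,"tx":0.1,"ty":-0.1,"tz":4.5,"yaw":0},{"gripper":-1,"tx":0.1,"ty":-0.1,"tz":5.5,"yaw":0},{"gripper":-1,"tx":0.1,"ty":-0.1,"tz":5.5,"yaw":0},{"gripper":-1,"tx":-0.4,"ty":-0.1,"tz":5.5,"yaw":0},{"gripper":-1,"tx":-0.9,"ty":-0.1,"tz":5.5,"yaw":0},{"gripper":-1,"tx":-1.25,"ty":-0.1,"tz":5.5,"yaw":0},{"gripper":-1,"tx":-1.25,"ty":-0.1,"tz":5.5,"yaw":0},{"gripper":-1,"tx":-1.25,"ty":-0.1,"tz":5.5,"yaw":0},{"gripper":-1,"tx":-1.25,"ty":-0.1,"tz":5.5,"yaw":0}])

```text
time: 15.6
eef_pos: [0.6201, -0.0216, 0.205]
tool_rot: [0.997, 0.074, 0.001, 0.0]
ft_force: [4.9, 0.5, 0.3]
width: 0.016
grasp_force: 40.0
```

```bash
python3 -c "
from h import *
s=readout.read_state(); print(s['width'],s['grasp_force'],s['ft_force'])
go(*bd(-4,-22.5),.189,8.5)"
```

```text
0.015992311961221976 40.033316016197205 [4.86458209 0.49638791 0.32560871]
t=15.6 shift [-0.11  0.02  1.6 ] yaw 0.0 heading 8.51 q6 1.21
```

Call:
send_rows(motion=[{"gripper":-1,"tx":-0.05,"ty":0,"tz":0.5,"yaw":0},{"gripper":-1,"tx":-0.05,"ty":0,"tz":1.0,"yaw":0},{"gripper":-1,"tx":-0.05,"ty":0,"tz":1.4,"yaw":0},{"gripper":-1,"tx":-0.05,"ty":0,"tz":1.6,"yaw":0},{"gripper":-1,"tx":-0.05,"ty":0,"tz":1.6,"yaw":0},{"gripper":-1,"tx":-0.05,"ty":0,"tz":1.6,"yaw":0},{"gripper":-1,"tx":-0.05,"ty":0,"tz":1.6,"yaw":0},{"gripper":-1,"tx":-0.05,"ty":0,"tz":1.6,"yaw":0},{"gripper":-1,"tx":-0.05,"ty":0,"tz":1.6,"yaw":0},{"gripper":-1,"tx":-0.05,"ty":0,"tz":1.6,"yaw":0}])

```text
time: 16.6
eef_pos: [0.619, -0.0215, 0.19]
tool_rot: [0.997, 0.074, 0.001, 0.0]
ft_force: [0.1, 1.4, 16.3]
width: 0.0166
grasp_force: 41.7
```

Call:
send_rows(motion=[{"gripper":-0.4,"tx":0,"ty":0,"tz":0,"yaw":0},{"gripper":-0.4,"tx":0,"ty":0,"tz":0,"yaw":0},{"gripper":-0.4,"tx":0,"ty":0,"tz":0,"yaw":0},{"gripper":-0.4,"tx":0,"ty":0,"tz":0,"yaw":0},{"gripper":-0.4,"tx":0,"ty":0,"tz":-0.5,"yaw":0},{"gripper":-0.4,"tx":0,"ty":0,"tz":-2,"yaw":0},{"gripper":-0.4,"tx":0,"ty":0,"tz":-4,"yaw":0},{"gripper":-0.4,"tx":0,"ty":0,"tz":-6.5,"yaw":0},{"gripper":-0.4,"tx":0,"ty":0,"tz":-9,"yaw":0},{"gripper":-0.4,"tx":0,"ty":0,"tz":-11,"yaw":0}])

```text
time: 17.6
eef_pos: [0.6191, -0.0215, 0.3013]
tool_rot: [0.997, 0.074, 0.001, 0.0]
ft_force: [0.5, 0.2, 0.3]
width: 0.0258
grasp_force: 0.0
```

```bash
python3 - <<'E'
from h import *
s=shot('wrist','w9.png'); print(s['eef_pos'],s['width'])
im=cv2.imread('pics/w9.png')
u=np.int32(proj('wrist',(*bd(0,0),.03),'w9.png')); x,y=u; print(x-80,max(y-60,0))
cv2.imwrite('pics/w9b.png',cv2.resize(im[max(y-60,0):y+60,x-80:x+80],None,fx=5,fy=5,interpolation=cv2.INTER_CUBIC))
shot('scene','s2.png')
go(.5715,-.336,.40,8.5)
for q in [(-107,'l'),(107,'r')]: pass
E
```

```text
[ 0.61912225 -0.0215297   0.3013207 ] 0.025817755317907292
210 141
t=17.7 shift [-9.38 30.39 -9.68] yaw 0.0 heading 8.52 q6 1.21
```

View pics/w9b.png

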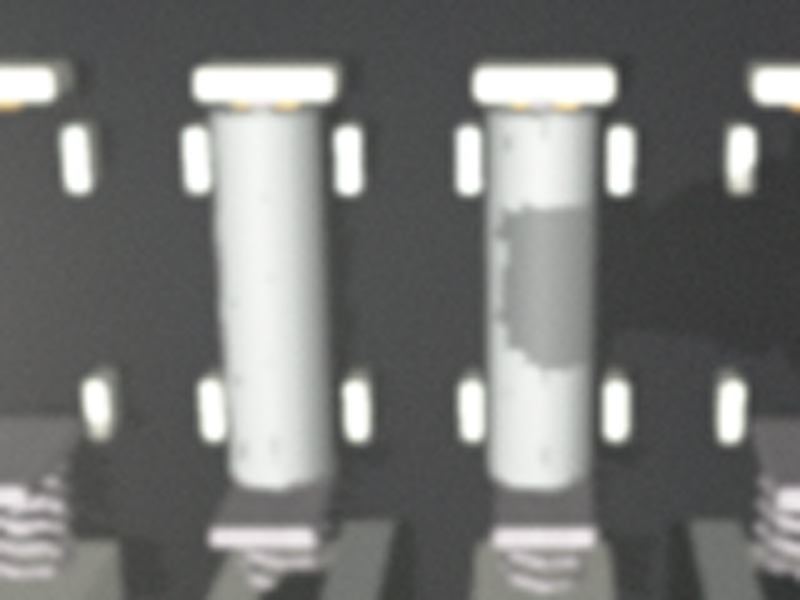

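Both cells lie down between their guides with their nubs at the walls (crop (268,100) and (545,100)). Next is the gauge: a rough heading from the pictures first.

```bash
python3 - <<'E'
from h import *
a=pix('scene',(185,152),.055); b=pix('scene',(268,118),.055); print(a,b,np.degrees(np.arctan2(*(b-a)[1::-1])))
a=pix('side',(338,106),.055); b=pix('side',(412,126),.055); print(a,b,np.degrees(np.arctan2(*(b-a)[1::-1])))
f='w1.png'; q=lambda x,y:pix('wrist',(60+x/1.53,20+y/1.53),.005,f)
a,b=q(705,330),q(796,125); print(a,b,np.degrees(np.arctan2(*(b-a)[1::-1])))
go(.5715,-.336,.36,110)
E
```

```text
[ 0.68715873 -0.3322259   0.055     ] [ 0.4528874  -0.32314282  0.055     ] 177.77966267200577
[ 0.68206454 -0.32368001  0.055     ] [ 0.45940514 -0.33830419  0.055     ] -176.2422333119964
[ 0.45274206 -0.28409496  0.005     ] [ 0.62741674 -0.29740939  0.005     ] -4.358896385447905
t=17.7 shift [-9.41 30.38 -5.68] yaw -16.91 heading 8.52 q6 1.21
```

Call:
send_rows(motion=[{"gripper":0.2,"tx":-0.5,"ty":3,"tz":-2,"yaw":0.2},{"gripper":0.2,"tx":-1.5,"ty":6.5,"tz":-4,"yaw":0.4},{"gripper":0.2,"tx":-3,"ty":10,"tz":-5.7,"yaw":0.7},{"gripper":0.2,"tx":-4,"ty":13.5,"tz":-5.7,"yaw":1.0},{"gripper":0.2,"tx":-5,"ty":17,"tz":-5.7,"yaw":1.3},{"gripper":0.2,"tx":-6,"ty":20.5,"tz":-5.7,"yaw":1.6},{"gripper":0.2,"tx":-7,"ty":24,"tz":-5.7,"yaw":1.9},{"gripper":0.2,"tx":-8,"ty":27,"tz":-5.7,"yaw":2.15},{"gripper":0.2,"tx":-9,"ty":29.5,"tz":-5.7,"yaw":2.15},{"gripper":0.2,"tx":-9.4,"ty":30.4,"tz":-5.7,"yaw":2.15}])

```text
time: 18.7
eef_pos: [0.5699, -0.3387, 0.3546]
tool_rot: [0.999, -0.04, -0.0, 0.0]
ft_force: [-0.6, 1.1, 0.3]
width: 0.0514
grasp_force: 0.0
```

```bash
python3 - <<'E'
from h import *
s=shot('wrist','w10.png'); print(s['eef_pos'],s['width'],readout.read_state()['joint_vel'].round(3))
im=cv2.imread('pics/w10.png'); cv2.imwrite('pics/w10b.png',cv2.resize(im[0:400,120:520],(600,600),interpolation=cv2.INTER_CUBIC))
E
```

```text
[ 0.56991987 -0.33866235  0.35456682] 0.051418959011831314 [ 0.04  -0.015  0.021  0.012  0.001  0.036]
```

View pics/w10b.png

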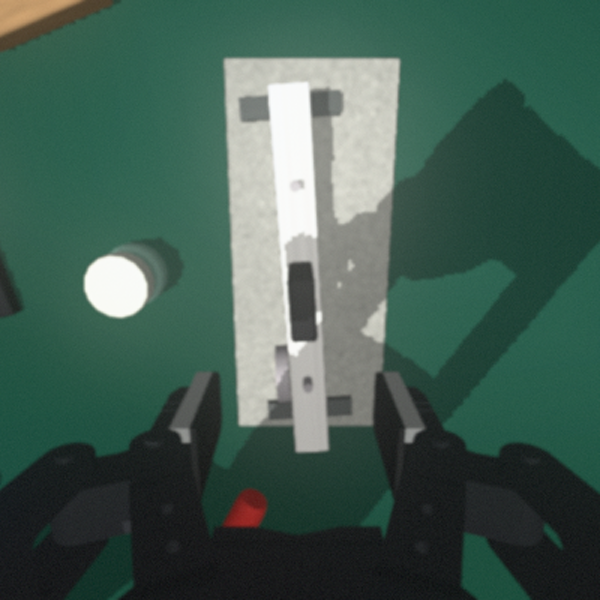

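The gauge stands on its plate with its grip block at crop (302,300). Beam corners are at (269,84) and (309,82) and at (328,450) and (295,452); the dock corners are (225,59), (400,59), (383,426) and (239,426).

```bash
python3 - <<'E'
from h import *
q=lambda p,z:pix('wrist',(120+p[0]/1.5,p[1]/1.5),z,'w10.png')[:2]*1000
def fit(C,z):
    P=np.array([q(c,z) for c in C]); d=(P[0]+P[1]-P[2]-P[3])/2
    print(P.mean(0).round(1),'len',np.hypot(*d).round(1),'wid',np.hypot(*(P[0]-P[1])).round(1),np.hypot(*(P[2]-P[3])).round(1),'head',np.degrees(np.arctan2(d[1],d[0])).round(2))
fit([(225,59),(400,59),(383,426),(239,426)],.005)
fit([(269,84),(309,82),(328,450),(295,452)],.057)
fit([(289,264),(312,263),(316,340),(293,341)],.102)
# feet tops approx
im=cv2.imread('pics/w10.png'); g=cv2.cvtColor(im,cv2.COLOR_BGR2GRAY)
for r in (178,188,198,208,218,224): print(r,g[r,304:340])
E
```

```text
[ 577.3 -349.6] len 259.2 wid 108.9 112.9 head -4.15
[ 573.5 -341.7] len 224.7 wid 21.1 22.1 head -0.9
[ 578.1 -342.1] len 40.2 wid 11.2 11.8 head -1.4
178 [203 199 200 216 237 246 241 203 134  82  66  64  65  65  64  64  64  64
  64  66  62  64  68  95 138 173 186 180 155 137 133 135 134 132 133 134]
188 [200 199 197 201 222 236 230 172 103  66  66  66  68  70  67  70  67  67
  69  64  69  67  68  69  81 119 162 182 172 153 140 136 138 137 136 134]
198 [196 194 195 197 210 230 238 214 145  84  65  66  65  65  66  69  68  67
  66  66  67  68  65  67  68 100 149 178 180 156 136 133 134 135 135 135]
208 [202 203 204 201 195 206 229 236 203 124  73  64  61  64  67  64  66  67
  64  66  65  67  64  67  65  79 142 212 234 226 184 145 132 133 134 135]
218 [201 200 197 195 199 194 205 232 238 198 119  76  73  72  73  75  72  74
  75  72  72  72  72  72  70  69  88 131 170 175 157 140 135 137 135 133]
224 [200 200 198 196 196 196 206 231 237 212 142  87  69  74  73  71  72  73
  71  69  70  70  72  71  65  63  79 119 160 176 166 146 132 130 129 131]
```

```bash
python3 -c "
from h import *
go(.5737,-.3415,.236,-1.0)"
```

```text
t=18.8 shift [ 0.42  0.23 11.86] yaw -0.59 heading -4.55 q6 0.95
```

Call:
send_rows(grip_force=70, motion=[{"gripper":0,"tx":0.4,"ty":0.25,"tz":1,"yaw":-0.6},{"gripper":0,"tx":0.4,"ty":0.25,"tz":4,"yaw":-0.6},{"gripper":0,"tx":0.4,"ty":0.25,"tz":7,"yaw":-0.6},{"gripper":0,"tx":0.4,"ty":0.25,"tz":10,"yaw":-0.6},{"gripper":0,"tx":0.4,"ty":0.25,"tz":11.3,"yaw":-0.6},{"gripper":0,"tx":0.4,"ty":0.25,"tz":11.85,"yaw":-0.6},{"gripper":0,"tx":0.4,"ty":0.25,"tz":11.85,"yaw":-0.6},{"gripper":0,"tx":0.4,"ty":0.25,"tz":11.85,"yaw":-0.6},{"gripper":0,"tx":0.4,"ty":0.25,"tz":11.85,"yaw":-0.6},{"gripper":0,"tx":0.4,"ty":0.25,"tz":11.85,"yaw":-0.6}])

```text
time: 19.75
eef_pos: [0.575, -0.3391, 0.2381]
tool_rot: [1.0, -0.007, 0.001, 0.001]
ft_force: [-0.1, 0.2, -0.3]
width: 0.0426
grasp_force: 0.0
```

Call:
send_rows(motion=[{"gripper":-1,"tx":0,"ty":0,"tz":0,"yaw":0},{"gripper":-1,"tx":0,"ty":0,"tz":0,"yaw":0},{"gripper":-1,"tx":0,"ty":0,"tz":0,"yaw":0},{"gripper":-1,"tx":0,"ty":0,"tz":0,"yaw":0},{"gripper":-1,"tx":0,"ty":0,"tz":0,"yaw":0},{"gripper":-1,"tx":0,"ty":0,"tz":0,"yaw":0},{"gripper":-1,"tx":0,"ty":0,"tz":0,"yaw":0},{"gripper":-1,"tx":0,"ty":0,"tz":0,"yaw":0},{"gripper":-1,"tx":0,"ty":0,"tz":0,"yaw":0},{"gripper":-1,"tx":0,"ty":0,"tz":0,"yaw":0}])

```text
time: 20.75
eef_pos: [0.5747, -0.3391, 0.2369]
tool_rot: [1.0, -0.007, 0.0, 0.0]
ft_force: [-0.8, -2.7, 2.5]
width: 0.0133
grasp_force: 71.0
```

```bash
python3 -c "
from h import *
s=readout.read_state(); print(s['width'],s['grasp_force'],s['eef_pos'],s['ft_force'],s['ft_torque'],s.keys())
go(*bd(0,0),.34,98.5)"
```

```text
0.013322630527154586 71.03196859359741 [ 0.57474621 -0.33906879  0.23690616] [-0.83487838 -2.6955481   2.47384453] [-0.35124388  0.11614165 -0.01390876] dict_keys(['time', 'joint_positions', 'joint_vel', 'joint_torque', 'eef_pos', 'tool_rot', 'ft_force', 'ft_torque', 'grasp_force', 'width'])
t=20.8 shift [  4.03 -34.05 -10.33] yaw -16.55 heading -0.79 q6 0.88
```

Call:
send_rows(motion=[{"gripper":-1,"tx":0,"ty":0,"tz":-1,"yaw":0},{"gripper":-1,"tx":0,"ty":0,"tz":-3,"yaw":0},{"gripper":-1,"tx":0,"ty":0,"tz":-5.5,"yaw":0},{"gripper":-1,"tx":0,"ty":0,"tz":-8,"yaw":0},{"gripper":-1,"tx":0,"ty":0,"tz":-10.3,"yaw":0},{"gripper":-1,"tx":0,"ty":-1.5,"tz":-10.3,"yaw":-0.5},{"gripper":-1,"tx":0,"ty":-4,"tz":-10.3,"yaw":-1.4},{"gripper":-1,"tx":0.4,"ty":-6.5,"tz":-10.3,"yaw":-2.4},{"gripper":-1,"tx":0.8,"ty":-9,"tz":-10.3,"yaw":-3.4},{"gripper":-1,"tx":1.2,"ty":-11.5,"tz":-10.3,"yaw":-4.4}])

```text
time: 21.75
eef_pos: [0.588, -0.2224, 0.3391]
tool_rot: [0.975, 0.224, -0.001, -0.001]
ft_force: [0.5, 1.2, -3.4]
width: 0.0133
grasp_force: 70.2
```

```bash
python3 -c "
from h import *
s=readout.read_state(); print(s['width'],s['grasp_force'],s['eef_pos'],s['ft_force'],s['ft_torque'])
go(*bd(0,1),.34,98.5)"
```

```text
0.013321220648423492 70.1896619796753 [ 0.58801018 -0.22238483  0.33905407] [ 0.48239586  1.18649238 -3.41716145] [-0.0216282  -0.04669362  0.00434568]
t=21.8 shift [ 12.62 -18.81  -0.05] yaw -12.11 heading 25.86 q6 0.58
```

Call:
send_rows(motion=[{"gripper":-1,"tx":1.2,"ty":-1.9,"tz":0,"yaw":-1.0},{"gripper":-1,"tx":2.5,"ty":-3.8,"tz":0,"yaw":-2.1},{"gripper":-1,"tx":3.8,"ty":-5.6,"tz":0,"yaw":-3.2},{"gripper":-1,"tx":5.0,"ty":-7.5,"tz":0,"yaw":-4.3},{"gripper":-1,"tx":6.3,"ty":-9.4,"tz":0,"yaw":-5.4},{"gripper":-1,"tx":7.6,"ty":-11.3,"tz":0,"yaw":-6.5},{"gripper":-1,"tx":8.8,"ty":-13.2,"tz":0,"yaw":-7.6},{"gripper":-1,"tx":10.1,"ty":-15,"tz":0,"yaw":-8.7},{"gripper":-1,"tx":11.4,"ty":-17,"tz":0,"yaw":-9.8},{"gripper":-1,"tx":12.2,"ty":-18.2,"tz":0,"yaw":-10.9}])

```text
time: 22.75
eef_pos: [0.6191, -0.0048, 0.3391]
tool_rot: [0.699, 0.715, -0.0, -0.002]
ft_force: [-0.0, -0.6, -3.4]
width: 0.0132
grasp_force: 70.2
```

```bash
python3 -c "
from h import *
go(*bd(0,1),.27,98.5)"
```

```text
t=22.8 shift [0.66 0.08 6.91] yaw -1.19 heading 91.37 q6 -0.21
```

Call:
send_rows(motion=[{"gripper":-1,"tx":0.3,"ty":0,"tz":0,"yaw":-0.6},{"gripper":-1,"tx":0.6,"ty":0.1,"tz":1.5,"yaw":-1.2},{"gripper":-1,"tx":0.6,"ty":0.1,"tz":3,"yaw":-1.2},{"gripper":-1,"tx":0.6,"ty":0.1,"tz":4.5,"yaw":-1.2},{"gripper":-1,"tx":0.6,"ty":0.1,"tz":5.5,"yaw":-1.2},{"gripper":-1,"tx":0.6,"ty":0.1,"tz":6.5,"yaw":-1.2},{"gripper":-1,"tx":0.6,"ty":0.1,"tz":6.5,"yaw":-1.2},{"gripper":-1,"tx":0.6,"ty":0.1,"tz":6.5,"yaw":-1.2},{"gripper":-1,"tx":0.6,"ty":0.1,"tz":6.5,"yaw":-1.2},{"gripper":-1,"tx":0.6,"ty":0.1,"tz":6.5,"yaw":-1.2}])

```text
time: 23.75
eef_pos: [0.6208, -0.0013, 0.2755]
tool_rot: [0.655, 0.756, 0.0, 0.001]
ft_force: [-0.5, 1.2, -4.6]
width: 0.0128
grasp_force: 70.1
```

```bash
python3 - <<'E'
from h import *
s=shot('wrist','w11.png'); print(s['eef_pos'],s['ft_force'])
go(*bd(0,1),.2445,98.5)
im=cv2.imread('pics/w11.png'); cv2.imwrite('pics/w11b.png',cv2.resize(im[:,60:580],None,fx=1.45,fy=1.45,interpolation=cv2.INTER_CUBIC))
blob('w11.png',proj('wrist',(*bd(0,107),.0125),'w11.png'),.0125,(0,0,160),(180,60,255),win=90)
E
```

```text
[ 0.620828   -0.00127011  0.27554596] [-0.4585497   1.23639196 -4.58905753]
t=23.8 shift [ 0.33 -0.08  3.1 ] yaw -0.05 heading 98.21 q6 -0.32
[314.6814209   57.23400903] centre mm [606.7  87.8] size [69.8 83. ] long axis deg 98.3
```

View pics/w11b.png

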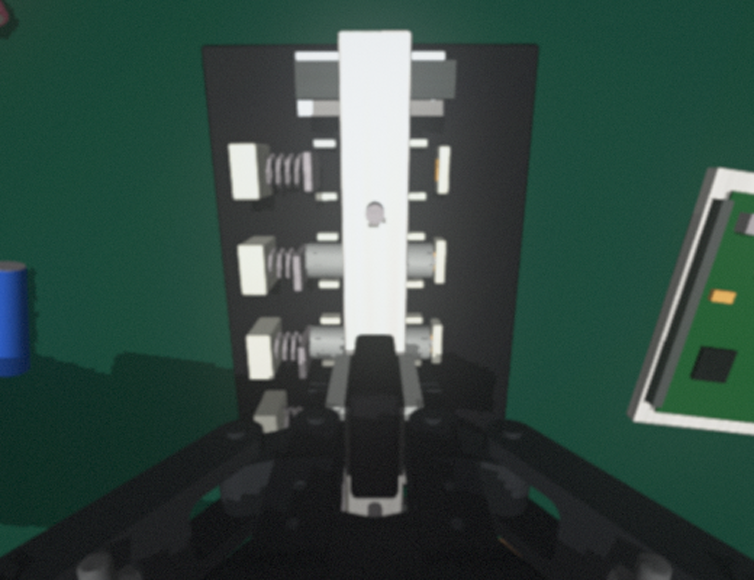

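```bash
python3 - <<'E'
from h import *
f='w11.png'; g=cv2.cvtColor(cv2.imread('pics/'+f),cv2.COLOR_BGR2GRAY).astype(int)
for r in(38,40,52,56,72,74,75): print(r,g[r,258:272],g[r,362:380])
print('col275',g[28:86,275]); print('col355',g[28:86,355])
E
```

```text
38 [ 59  62  59  65  91 153 212 234 236 235 236 237 237 236] [237 237 237 232 200 127  71  61  56  57  57  58  59  59  56  56  54  56]
40 [ 59  57  57  61  81 137 193 226 229 231 229 230 230 229] [228 228 229 221 184 122  78  69  70  68  66  66  60  61  58  58  58  57]
52 [ 59  61  61  63  69  85 102 107 104 106 108 107 107 107] [108 106 107 104 106 105 104 103 104 104 103  99  81  65  59  60  60  57]
56 [ 62  62  64  61  71  85  99 105 108 108 109 108 105 110] [105 106 105 105 104 103 106 103 102 103 103  97  77  62  57  57  57  58]
72 [ 65  62  67  65  65  70 117 190 230 238 238 237 237 237] [168 166 155 125  90  67  65  65  65  65  62  64  62  61  61  61  59  60]
74 [ 64  64  63  66  64  72 117 189 229 238 238 238 238 238] [166 167 154 123  88  68  64  64  64  62  58  63  61  62  60  59  59  59]
75 [ 64  63  63  65  63  71 113 179 227 236 238 237 237 238] [167 164 156 125  87  66  61  65  61  63  62  63  62  61  61  59  61  59]
col275 [ 71  67  64  61  60  64  83 149 215 235 236 237 231 195 140 112 109 110
 110 109 110 109 109 109 110 108 110 110 111 113 112 112 112 112 112 111
 111 111 107 104 120 167 205 218 219 217 219 217 218 216 199 163 112  72
  64  62  64  65]
col355 [ 72  68  62  59  61  64 100 164 222 236 238 237 228 179 127 110 109 108
 107 105 107 108 107 106 108 109 110 108 108 108 110 107 109 107 108 108
 109 109 106 103 115 144 162 169 168 168 168 169 166 168 161 137  94  70
  65  65  65  66]
```

```bash
python3 - <<'E'
from h import *
f='w11.png'; d=np.load('pics/w11.png.npz'); M=R.from_quat(d['q']).as_matrix()
def t(uv,z): return (M.T@(pix('wrist',uv,z,f)-d['p']))[:2]*1000
for z in(.049,.051): print('foot',np.mean([t(u,z) for u in[(263.2,41.7),(374,41.5),(374,68.2),(263.2,68.2)]],0),t((263.2,41.7),z)-t((374,68.2),z))
print('strip',np.mean([t(u,.0122) for u in[(262.9,35),(367.3,35),(365.0,79.6),(264.6,79.6)]],0),t((262.9,35),.0122)-t((365,79.6),.0122))
E
```

```text
foot [105.07547309   0.93634102] [ 14.02930884 -64.3070762 ]
foot [104.75797198   0.93480291] [ 13.88557795 -63.64824733]
strip [109.22267626  -1.55657154] [ 28.27568322 -70.48688803]
```

Call:
send_rows(motion=[{"gripper":-1,"tx":0.2,"ty":-0.1,"tz":0.3,"yaw":-0.05},{"gripper":-1,"tx":0.38,"ty":-0.2,"tz":0.6,"yaw":-0.05},{"gripper":-1,"tx":0.38,"ty":-0.2,"tz":1.0,"yaw":-0.05},{"gripper":-1,"tx":0.38,"ty":-0.2,"tz":1.4,"yaw":-0.05},{"gripper":-1,"tx":0.38,"ty":-0.2,"tz":1.8,"yaw":-0.05},{"gripper":-1,"tx":0.38,"ty":-0.2,"tz":2.1,"yaw":-0.05},{"gripper":-1,"tx":0.38,"ty":-0.2,"tz":2.1,"yaw":-0.05},{"gripper":-1,"tx":0.38,"ty":-0.2,"tz":2.1,"yaw":-0.05},{"gripper":-1,"tx":0.38,"ty":-0.2,"tz":2.1,"yaw":-0.05},{"gripper":-1,"tx":0.38,"ty":-0.2,"tz":2.1,"yaw":-0.05}])

```text
time: 24.8
eef_pos: [0.6181, 0.0023, 0.2539]
tool_rot: [0.653, 0.758, 0.0, 0.0]
ft_force: [0.8, 0.7, -3.4]
width: 0.0134
grasp_force: 70.3
```

```bash
python3 - <<'E'
from h import *
s=shot('wrist','w12.png'); print(s['eef_pos'],s['ft_force'],s['width'])
f='w12.png'; g=cv2.cvtColor(cv2.imread('pics/'+f),cv2.COLOR_BGR2GRAY).astype(int)
print('col275',g[10:90,275])
for r in(30,34,38,46,52,58,64,68,72,76): print(r,g[r,258:276],g[r,358:380])
E
```

```text
[0.61811587 0.00225047 0.25394258] [ 0.81403839  0.65251315 -3.42972636] 0.013352592781493533
col275 [ 66  64  67  65  67  67  67  69  69  66  69  68  68  69  71  72  69  70
  60  58  57  60  67  96 161 218 233 235 237 236 230 192 140 113 109 108
 107 108 109 107 109 108 110 108 109 110 109 110 109 110 113 112 111 111
 107 111 108  98 103 133 161 172 173 175 173 171 177 195 225 235 237 234
 211 152  95  70  71  69  72  70]
30 [53 53 54 54 52 53 55 53 54 54 57 58 58 55 56 56 59 57] [59 57 60 56 57 57 54 56 55 57 54 54 54 53 53 54 52 50 53 53 51 51]
34 [ 57  56  59  67  91 124 149 158 160 160 159 160 160 161 161 162 162 161] [146 147 145 143 147 145 145 144 144 144 144 144 142 143 140 140 142 137
 114  80  55  55]
38 [ 57  58  58  75 128 190 230 235 236 237 236 236 236 235 235 236 235 237] [237 236 236 237 235 236 236 236 235 235 236 236 234 235 236 237 236 231
 194 119  64  53]
46 [ 60  58  63  61  71  87 102 105 106 106 107 108 108 110 108 109 110 107] [106 106 108 104 104 105 103 104 102 102 105 104 102 104 106 128 181 201
 154  83  59  57]
52 [ 60  58  61  60  67  85 101 106 107 10
[... 265 characters left out ...]
60 206 184
 121  71  56  58]
64 [ 62  61  65  62  67  80  94 104 106 109 108 110 109 110 107 109 110 107] [107 108 107 106 107 105 103 105 105 103 101 103 100 102 120 170 198 159
  93  66  60  59]
68 [ 64  63  63  65  66  90 130 150 137 122 113 109 104 103 103 104 102 103] [113 112 112 114 110 110 107 111 112 108 110 119 137 159 193 223 217 159
  87  60  57  60]
72 [ 62  62  64  64  69 106 169 220 235 237 233 218 187 173 172 171 173 173] [166 166 167 166 165 164 165 165 162 163 189 225 236 236 237 235 218 149
  83  60  60  59]
76 [ 61  63  64  64  70  95 156 211 234 237 233 220 193 182 181 181 181 177] [171 173 179 176 170 168 165 168 166 176 208 229 236 236 236 233 201 133
  78  60  60  58]
```

Call:
send_rows(motion=[{"gripper":-1,"tx":0,"ty":0.08,"tz":0,"yaw":0},{"gripper":-1,"tx":0,"ty":0.08,"tz":0.2,"yaw":0},{"gripper":-1,"tx":0,"ty":0.08,"tz":0.4,"yaw":0},{"gripper":-1,"tx":0,"ty":0.08,"tz":0.6,"yaw":0},{"gripper":-1,"tx":0,"ty":0.08,"tz":0.8,"yaw":0},{"gripper":-1,"tx":0,"ty":0.08,"tz":0.95,"yaw":0},{"gripper":-1,"tx":0,"ty":0.08,"tz":1.05,"yaw":0},{"gripper":-1,"tx":0,"ty":0.08,"tz":1.05,"yaw":0},{"gripper":-1,"tx":0,"ty":0.08,"tz":1.05,"yaw":0},{"gripper":-1,"tx":0,"ty":0.08,"tz":1.05,"yaw":0}])

```text
time: 25.85
eef_pos: [0.6189, 0.0024, 0.2438]
tool_rot: [0.653, 0.758, 0.0, 0.0]
ft_force: [-0.9, 0.9, 4.9]
width: 0.0132
grasp_force: 71.5
```

```bash
python3 - <<'E'
from h import *
s=shot('wrist','w13.png'); print(s['eef_pos'],s['ft_force'],s['ft_torque'],s['width'])
f='w13.png'; g=cv2.cvtColor(cv2.imread('pics/'+f),cv2.COLOR_BGR2GRAY).astype(int)
print('col275',g[10:95,275])
for r in(34,38,46,58,68,72,76,80): print(r,g[r,254:276],g[r,358:385])
E
```

```text
[0.61892299 0.00244286 0.24383885] [-0.90067206  0.91137362  4.94362787] [ 0.13374711  0.50907734 -0.02831961] 0.013170964491422564
col275 [ 66  69  65  68  67  69  68  68  70  70  70  69  69  67  60  61  60  63
  67 112 177 223 233 235 234 234 234 236 235 235 226 178 129 111 108 109
 109 108 110 108 111 108 109 110 110 110 106 108 111 112 112 109 109 113
 110 111 107 103 113 147 166 173 182 211 231 235 236 236 236 237 232 200
 129  78  70  72  68  70  71  71  72  69  71  69  69]
34 [ 57  55  61  98 165 221 234 234 234 233 234 234 234 234 234 235 234 235
 234 235 235 234] [235 235 234 235 236 234 235 235 235 234 234 233 235 233 235 235 234 234
 235 219 152  82  57  56  59  57  55]
38 [ 59  57  60  85 141 204 229 235 234 234 234 234 234 235 235 233 234 234
 233 234 234 235] [235 236 235 235 236 235 235 237 235 235 235 235 235 234 234 236 234 235
 234 220 146  76  56  59  56  57  51]
46 [ 59  59  60  71 116 182 227 231 210 158 119 107 107 107 107 107 111 108
 110 110 110 109] [106 107 107 106 107 107 108 105 105 107 105 105 104 102 106 144 203 231
 230 193 121  69  59  59  58  56  57]

[... 324 characters left out ...]
109 110 108 109 108 111 127 154 194 226 234 227
 178 113  70  59  60  60  61  59  61]
72 [ 63  62  63  62  67 115 185 229 235 235 235 232 228 222 211 209 209 210
 206 196 185 182] [227 219 209 206 206 206 199 185 177 175 176 195 224 236 236 236 236 226
 165  96  63  62  62  62  62  59  58]
76 [ 64  62  64  63  68 104 166 218 234 236 236 235 236 235 237 236 236 236
 236 236 237 236] [237 236 236 237 237 236 237 237 236 236 236 237 236 236 237 236 235 224
 160  89  62  60  61  60  62  60  59]
80 [ 65  63  64  64  69  86 141 196 229 230 232 232 231 232 231 232 232 232
 232 232 232 232] [232 233 232 232 233 233 232 232 231 232 232 232 231 231 231 233 230 208
 145  84  65  64  61  63  62  58  60]
```

The gauge soles sit on the strips: contact force is about 9 N and the margins left/right are 5.1/4.8 px. I let go and let it read for over a second.

Call:
send_rows(motion=[{"gripper":-0.4,"tx":0,"ty":0,"tz":0,"yaw":0},{"gripper":-0.4,"tx":0,"ty":0,"tz":0,"yaw":0},{"gripper":-0.4,"tx":0,"ty":0,"tz":0,"yaw":0},{"gripper":-0.4,"tx":0,"ty":0,"tz":0,"yaw":0},{"gripper":-0.4,"tx":0,"ty":0,"tz":0,"yaw":0},{"gripper":-0.4,"tx":0,"ty":0,"tz":0,"yaw":0},{"gripper":-0.4,"tx":0,"ty":0,"tz":0,"yaw":0},{"gripper":-0.4,"tx":0,"ty":0,"tz":0,"yaw":0},{"gripper":-0.4,"tx":0,"ty":0,"tz":0,"yaw":0},{"gripper":-0.4,"tx":0,"ty":0,"tz":0,"yaw":0}])

```text
time: 26.9
eef_pos: [0.6188, 0.0024, 0.2432]
tool_rot: [0.653, 0.758, 0.0, -0.0]
ft_force: [0.1, -0.1, -0.3]
width: 0.0259
grasp_force: 0.0
```

Call:
send_rows(motion=[{"gripper":-0.4,"tx":0,"ty":0,"tz":0,"yaw":0},{"gripper":-0.4,"tx":0,"ty":0,"tz":0,"yaw":0},{"gripper":-0.4,"tx":0,"ty":0,"tz":0,"yaw":0},{"gripper":-0.4,"tx":0,"ty":0,"tz":0,"yaw":0},{"gripper":-0.4,"tx":0,"ty":0,"tz":0,"yaw":0},{"gripper":-0.4,"tx":0,"ty":0,"tz":0,"yaw":0},{"gripper":-0.4,"tx":0,"ty":0,"tz":0,"yaw":0},{"gripper":-0.4,"tx":0,"ty":0,"tz":0,"yaw":0},{"gripper":-0.4,"tx":0,"ty":0,"tz":0,"yaw":0},{"gripper":-0.4,"tx":0,"ty":0,"tz":0,"yaw":0}])

```text
time: 27.9
eef_pos: [0.6188, 0.0024, 0.2432]
tool_rot: [0.653, 0.758, -0.0, -0.0]
ft_force: [0.4, 0.2, -0.3]
width: 0.0259
grasp_force: 0.0
```

```bash
python3 - <<'E'
from h import *
s=shot('side','d2.png'); s=shot('scene','s3.png'); s=shot('wrist','w14.png'); print(s['eef_pos'],s['ft_force'],s['width'])
f='w14.png'; g=cv2.cvtColor(cv2.imread('pics/'+f),cv2.COLOR_BGR2GRAY).astype(int)
for r in(46,58): print(r,g[r,254:270],g[r,368:385])
print('col275',g[34:95,275])
a=cv2.imread('pics/d2.png'); b=cv2.imread('pics/s3.png')
A=cv2.resize(a[120:260,200:380],(390,303),interpolation=cv2.INTER_CUBIC); B=cv2.resize(b[160:300,215:395],(390,303),interpolation=cv2.INTER_CUBIC)
cv2.imwrite('pics/m2.png',np.hstack([A,B]))
E
```

```text
[0.61881101 0.00240818 0.243201  ] [-0.67155651 -0.24751377 -0.1772621 ] 0.025912006108324823
46 [ 61  58  59  63 104 176 226 233 225 187 134 108 108 105 109 108] [104 104 106 102 102 107 159 220 235 224 159  89  60  58  58  59  60]
58 [ 62  60  59  60  80 131 193 230 232 210 160 120 110 109 108 111] [105 107 107 104 106 134 187 227 230 196 125  74  59  59  58  59  59]
col275 [235 235 234 234 235 234 225 180 127 109 108 107 110 109 111 110 109 110
 109 108 109 111 110 111 112 111 112 112 109 110 110 111 107 102 114 144
 166 176 185 213 230 236 237 236 236 237 232 200 129  77  69  71  70  71
  71  70  69  70  70  71  70]
```

View pics/m2.png

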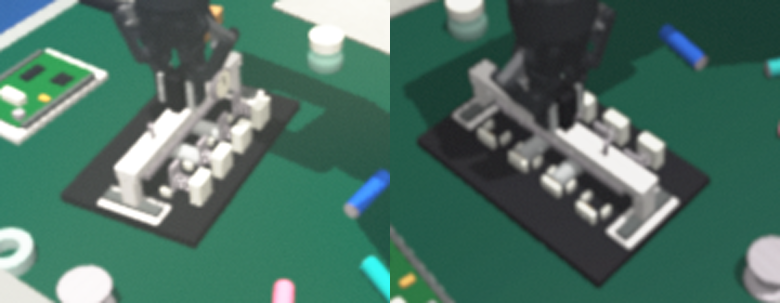

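The gauge stands on both strips, bridging the cells, in both views. While the dock is empty I re-measure it from the fixed cameras, then regrip.

```bash
python3 - <<'E'
from h import *
for n,f in(('scene','s3.png'),('side','d2.png')):
    u=proj(n,(.577,-.35,.005)); print(n,u)
    blob(f,u,.005,(0,0,95),(180,60,255),win=75,n=n)
go(.5788,-.3497,.34,-4.15)
E
```

```text
scene [224.62147818 146.62938383]
[224.62147818 146.62938383] centre mm [ 578.7 -306.1] size [199.9 266.6] long axis deg 175.4
side [373.58437526 127.56579116]
[373.58437526 127.56579116] centre mm [ 746.3 -667.9] size [541.6 501.2] long axis deg 25.1
t=28.1 shift [-34.23  -9.17  -9.68] yaw 17.11 heading 98.51 q6 -0.32
```

Call:
send_rows(motion=[{"gripper":-1,"tx":0,"ty":0,"tz":0,"yaw":0},{"gripper":-1,"tx":0,"ty":0,"tz":0,"yaw":0},{"gripper":-1,"tx":0,"ty":0,"tz":0,"yaw":0},{"gripper":-1,"tx":0,"ty":0,"tz":0,"yaw":0},{"gripper":-1,"tx":0,"ty":0,"tz":0,"yaw":0},{"gripper":-1,"tx":0,"ty":0,"tz":0,"yaw":0},{"gripper":-1,"tx":0,"ty":0,"tz":0,"yaw":0},{"gripper":-1,"tx":0,"ty":0,"tz":-1.5,"yaw":0},{"gripper":-1,"tx":0,"ty":0,"tz":-3.5,"yaw":0},{"gripper":-1,"tx":0,"ty":0,"tz":-6,"yaw":0}])

```text
time: 29.05
eef_pos: [0.6179, 0.0025, 0.3017]
tool_rot: [0.653, 0.758, -0.001, -0.002]
ft_force: [0.1, 0.0, -3.6]
width: 0.0132
grasp_force: 68.7
```

```bash
python3 - <<'E'
from h import *
from scipy.optimize import minimize
def fitrect(n,f,x0,L,W,z,excl=None):
    g=cv2.GaussianBlur(cv2.cvtColor(cv2.imread('pics/'+f),cv2.COLOR_BGR2HSV),(0,0),1); m=((g[:,:,2]>95)&(g[:,:,1]<80)).astype(float)
    A,B=np.meshgrid(np.linspace(-L/2-20,L/2+20,90),np.linspace(-W/2-20,W/2+20,60)); ins=(abs(A)<L/2)&(abs(B)<W/2)
    def cost(p):
        a=np.radians(p[2]); X=(p[0]+A*np.cos(a)-B*np.sin(a))/1000; Y=(p[1]+A*np.sin(a)+B*np.cos(a))/1000
        K,k,o,Rm=cam(n,f); c=(np.stack([X,Y,X*0+z],-1)-o)@Rm; b=c[...,:2]/c[...,2:]; b=b*(1+k*(b**2).sum(-1,keepdims=True))
        u=(b*K[0,0]+K[:2,2]).astype('float32'); v=cv2.remap(m.astype('float32'),u,None,cv2.INTER_LINEAR)
        return -(v*np.where(ins,1,-1)).sum()/ins.sum()
    best=min((minimize(cost,np.array(x0)+d,method='Nelder-Mead',options={'initial_simplex':np.array(x0)+d+np.array([[0,0,0],[8,0,0],[0,8,0],[0,0,4]])}) for d in ([0,0,0],[5,5,2],[-5,-5,-2])),key=lambda r:r.fun)
    print(n,best.x.round(1),round(best.fun,3))
fitrect('scene','s3.png',[577,-348,-4],260,110,.005)
fitrect('side','d2.png',[577,-348,-4],260,110,.005)
go(.5788,-.3497,.34,-4.15)
E
```

```text
scene [ 577.5 -350.    -3.4] -0.838
side [ 577.4 -347.3   -5.4] -0.849
t=29.1 shift [-34.25  -9.1   -3.83] yaw 17.11 heading 98.51 q6 -0.32
```

Call:
send_rows(motion=[{"gripper":-1,"tx":-0.5,"ty":-0.2,"tz":-2,"yaw":0.3},{"gripper":-1,"tx":-2,"ty":-0.6,"tz":-3.8,"yaw":1.0},{"gripper":-1,"tx":-4,"ty":-1.1,"tz":-3.8,"yaw":2.0},{"gripper":-1,"tx":-6,"ty":-1.6,"tz":-3.8,"yaw":3.0},{"gripper":-1,"tx":-8,"ty":-2.1,"tz":-3.8,"yaw":4.0},{"gripper":-1,"tx":-10,"ty":-2.7,"tz":-3.8,"yaw":5.0},{"gripper":-1,"tx":-12,"ty":-3.2,"tz":-3.8,"yaw":6.0},{"gripper":-1,"tx":-14,"ty":-3.7,"tz":-3.8,"yaw":7.0},{"gripper":-1,"tx":-16,"ty":-4.3,"tz":-3.8,"yaw":8.0},{"gripper":-1,"tx":-18,"ty":-4.8,"tz":-3.8,"yaw":9.0}])

```text
time: 30.05
eef_pos: [0.5973, -0.1833, 0.34]
tool_rot: [0.926, 0.377, -0.001, -0.001]
ft_force: [0.4, 0.6, -4.1]
width: 0.013
grasp_force: 68.7
```

```bash
python3 -c "
from h import *
print(readout.read_state()['ft_force'],readout.read_state()['width']);go(.5788,-.3497,.34,-4.15)"
```

```text
[ 0.39370981  0.60627683 -4.10231574] 0.012972790927060596
t=30.1 shift [-1.294e+01  1.062e+01 -1.000e-02] yaw 8.07 heading 44.27 q6 0.32
```

Call:
send_rows(motion=[{"gripper":-1,"tx":-1.6,"ty":1.3,"tz":0,"yaw":1.0},{"gripper":-1,"tx":-3.2,"ty":2.6,"tz":0,"yaw":2.0},{"gripper":-1,"tx":-4.8,"ty":4.0,"tz":0,"yaw":3.0},{"gripper":-1,"tx":-6.4,"ty":5.3,"tz":0,"yaw":4.0},{"gripper":-1,"tx":-8.0,"ty":6.6,"tz":0,"yaw":5.0},{"gripper":-1,"tx":-9.6,"ty":7.9,"tz":0,"yaw":6.0},{"gripper":-1,"tx":-11.2,"ty":9.2,"tz":0,"yaw":7.0},{"gripper":-1,"tx":-12.5,"ty":10.2,"tz":0,"yaw":8.05},{"gripper":-1,"tx":-12.9,"ty":10.6,"tz":0,"yaw":8.05},{"gripper":-1,"tx":-12.9,"ty":10.6,"tz":0,"yaw":8.05}])

```text
time: 31.05
eef_pos: [0.5799, -0.3493, 0.3402]
tool_rot: [0.999, -0.032, -0.001, -0.001]
ft_force: [-0.1, 0.5, -4.2]
width: 0.0132
grasp_force: 68.7
```

```bash
python3 -c "
from h import *
go(.5788,-.3497,.237,-4.15)"
```

```text
t=31.1 shift [-0.1   0.06 10.32] yaw 0.08 heading -3.69 q6 0.93
```

Call:
send_rows(motion=[{"gripper":-1,"tx":0,"ty":0,"tz":2,"yaw":0.0},{"gripper":-1,"tx":0,"ty":0,"tz":4.5,"yaw":0.0},{"gripper":-1,"tx":0,"ty":0,"tz":6.5,"yaw":0.0},{"gripper":-1,"tx":0,"ty":0,"tz":8,"yaw":0.0},{"gripper":-1,"tx":0,"ty":0,"tz":8.5,"yaw":0.0},{"gripper":-1,"tx":0,"ty":0,"tz":8.5,"yaw":0.0},{"gripper":-1,"tx":0,"ty":0,"tz":8.5,"yaw":0.0},{"gripper":-1,"tx":0,"ty":0,"tz":8.5,"yaw":0.0},{"gripper":-1,"tx":0,"ty":0,"tz":8.5,"yaw":0.0},{"gripper":-1,"tx":0,"ty":0,"tz":8.5,"yaw":0.0}])

```text
time: 32.05
eef_pos: [0.5804, -0.3488, 0.257]
tool_rot: [0.999, -0.033, 0.0, 0.0]
ft_force: [-0.2, 0.4, -4.0]
width: 0.0132
grasp_force: 68.5
```

```bash
python3 -c "
from h import *
print(readout.read_state()['eef_pos']);go(.5788,-.3497,.2365,-4.15)"
```

```text
[ 0.58040562 -0.34884661  0.25696341]
t=32.0 shift [-0.16  0.09  2.05] yaw 0.06 heading -3.79 q6 0.93
```

Call:
send_rows(motion=[{"gripper":-1,"tx":-0.16,"ty":0.08,"tz":0.4,"yaw":0.06},{"gripper":-1,"tx":-0.16,"ty":0.08,"tz":0.8,"yaw":0.06},{"gripper":-1,"tx":-0.16,"ty":0.08,"tz":1.2,"yaw":0.06},{"gripper":-1,"tx":-0.16,"ty":0.08,"tz":1.6,"yaw":0.06},{"gripper":-1,"tx":-0.16,"ty":0.08,"tz":1.85,"yaw":0.06},{"gripper":-1,"tx":-0.16,"ty":0.08,"tz":2.05,"yaw":0.06},{"gripper":-1,"tx":-0.16,"ty":0.08,"tz":2.05,"yaw":0.06},{"gripper":-1,"tx":-0.16,"ty":0.08,"tz":2.05,"yaw":0.06},{"gripper":-1,"tx":-0.16,"ty":0.08,"tz":2.05,"yaw":0.06},{"gripper":-1,"tx":-0.16,"ty":0.08,"tz":2.05,"yaw":0.06}])

```text
time: 33.05
eef_pos: [0.5786, -0.3494, 0.2362]
tool_rot: [0.999, -0.036, 0.0, 0.0]
ft_force: [-3.7, 1.3, 3.3]
width: 0.0133
grasp_force: 69.8
```

Call:
send_rows(motion=[{"gripper":-0.2,"tx":0,"ty":0,"tz":0,"yaw":0},{"gripper":-0.2,"tx":0,"ty":0,"tz":0,"yaw":0},{"gripper":-0.2,"tx":0,"ty":0,"tz":0,"yaw":0},{"gripper":-0.2,"tx":0,"ty":0,"tz":0,"yaw":0},{"gripper":-0.2,"tx":0,"ty":0,"tz":-1,"yaw":0},{"gripper":-0.2,"tx":0,"ty":0,"tz":-3,"yaw":0},{"gripper":-0.2,"tx":0,"ty":0,"tz":-6,"yaw":0},{"gripper":-0.2,"tx":0,"ty":0,"tz":-9,"yaw":0},{"gripper":-0.2,"tx":0,"ty":0,"tz":-12,"yaw":0},{"gripper":-0.2,"tx":0,"ty":0,"tz":-13,"yaw":0}])

```text
time: 34.05
eef_pos: [0.5792, -0.3498, 0.3706]
tool_rot: [0.999, -0.036, 0.003, 0.002]
ft_force: [0.5, -0.3, 0.3]
width: 0.0344
grasp_force: 0.0
```

```bash
python3 - <<'E'
from h import *
s=shot('wrist','w15.png'); print(s['eef_pos'],s['width'])
f='w15.png'; g=cv2.cvtColor(cv2.imread('pics/'+f),cv2.COLOR_BGR2GRAY).astype(int)
d=np.load('pics/w15.png.npz'); c=np.array([.5774,-.3496]); a=np.radians(-4.15)
# lateral check: dock edges at three stations and beam edges, by gradient along rows
for st in(-60,-20,40,80,110):
    q=lambda lat,z:proj('wrist',(*(c+np.array([st*np.cos(a)-lat*np.sin(a),st*np.sin(a)+lat*np.cos(a)])/1000),z),f)
    def prof(lats,z): return np.array([cv2.getRectSubPix(g.astype('float32'),(1,1),tuple(map(float,q(l,z))))[0,0] for l in lats])
    out=[]
    for lo,hi,z in((-70,-40,.005),(40,70,.005),(-22,-4,.057),(4,22,.057)):
        l=np.arange(lo,hi,.5); p=cv2.GaussianBlur(prof(l,z).reshape(1,-1),(0,0),1.5).ravel(); dp=abs(np.diff(p)); i=dp.argmax(); out.append((round(float(l[i]+.25),1),int(dp[i]*2)))
    print(st,out)
E
```

```text
[ 0.57923454 -0.34979402  0.37062325] 0.03439082236802851
-60 [(-53.2, 19), (56.8, 30), (-10.2, 16), (13.8, 19)]
-20 [(-53.2, 17), (56.8, 30), (-7.2, 61), (7.8, 59)]
40 [(-53.8, 16), (55.8, 29), (-10.8, 29), (11.2, 17)]
80 [(-53.8, 34), (55.8, 31), (-10.8, 37), (11.2, 17)]
110 [(-53.8, 34), (55.8, 31), (-10.8, 41), (11.2, 18)]
```

```bash
python3 - <<'E'
from h import *
P=[pix('side',u,.043)[:2] for u in[(112,302),(196,242),(242,272)]]; print(P,np.degrees(np.arctan2(*(P[1]-P[0])[::-1])),np.hypot(*(P[1]-P[0])),np.hypot(*(P[2]-P[1])))
P=[pix('scene',u,.043)[:2] for u in[(370,323),(421,281),(505,352)]]; print(P,np.degrees(np.arctan2(*(P[2]-P[1])[::-1])),np.hypot(*(P[1]-P[0])),np.hypot(*(P[2]-P[1])))
go(.58,.347,.40,90)
E
```

```text
[array([0.65125418, 0.43582324]), array([0.63491139, 0.25944338]), array([0.51059858, 0.26283883])] -95.29372789892703 0.17713537499880866 0.12435917913454855
[array([0.6526642 , 0.26603137]), array([0.5209113 , 0.26593631]), array([0.51940659, 0.44314008])] 90.48651232402207 0.1317529348014478 0.1772101544756332
t=34.1 shift [ -4.93 -69.49  -3.28] yaw -15.69 heading -4.14 q6 0.94
```

Call:
send_rows(motion=[{"gripper":0,"tx":0,"ty":-2,"tz":-1,"yaw":-0.3},{"gripper":0,"tx":0,"ty":-5,"tz":-2,"yaw":-1.0},{"gripper":0,"tx":0,"ty":-9,"tz":-3,"yaw":-2.0},{"gripper":0,"tx":0,"ty":-13,"tz":-3.3,"yaw":-3.0},{"gripper":0,"tx":0,"ty":-17,"tz":-3.3,"yaw":-4.0},{"gripper":0,"tx":0,"ty":-21,"tz":-3.3,"yaw":-5.0},{"gripper":0,"tx":0,"ty":-25,"tz":-3.3,"yaw":-6.0},{"gripper":0,"tx":-0.5,"ty":-29,"tz":-3.3,"yaw":-7.0},{"gripper":0,"tx":-1,"ty":-33,"tz":-3.3,"yaw":-8.0},{"gripper":0,"tx":-1.5,"ty":-37,"tz":-3.3,"yaw":-9.0}])

```text
time: 35.1
eef_pos: [0.5894, 0.0233, 0.3971]
tool_rot: [0.906, 0.424, -0.001, -0.001]
ft_force: [0.1, 0.1, -1.0]
width: 0.0426
grasp_force: 0.0
```

```bash
python3 -c "
from h import *
go(.58,.347,.40,88)"
```

```text
t=35.1 shift [ 24.26 -21.45  -0.25] yaw -6.3 heading 50.18 q6 0.55
```

Call:
send_rows(motion=[{"gripper":0,"tx":3,"ty":-2.7,"tz":0,"yaw":-0.8},{"gripper":0,"tx":6,"ty":-5.4,"tz":0,"yaw":-1.6},{"gripper":0,"tx":9,"ty":-8,"tz":0,"yaw":-2.4},{"gripper":0,"tx":12,"ty":-10.7,"tz":0,"yaw":-3.2},{"gripper":0,"tx":15,"ty":-13.3,"tz":0,"yaw":-4.0},{"gripper":0,"tx":18,"ty":-16,"tz":0,"yaw":-4.8},{"gripper":0,"tx":21,"ty":-18.7,"tz":0,"yaw":-5.6},{"gripper":0,"tx":23.3,"ty":-20.8,"tz":0,"yaw":-6.3},{"gripper":0,"tx":24.2,"ty":-21.4,"tz":0,"yaw":-6.3},{"gripper":0,"tx":24.2,"ty":-21.4,"tz":0,"yaw":-6.3}])

```text
time: 36.1
eef_pos: [0.5819, 0.3455, 0.397]
tool_rot: [0.721, 0.693, -0.001, -0.001]
ft_force: [0.3, -0.2, -0.2]
width: 0.0429
grasp_force: 0.0
```

Call:
send_rows(motion=[{"gripper":0,"tx":0,"ty":0,"tz":0,"yaw":0},{"gripper":0,"tx":0,"ty":0,"tz":0,"yaw":0},{"gripper":0,"tx":0,"ty":0,"tz":0,"yaw":0},{"gripper":0,"tx":0,"ty":0,"tz":0,"yaw":0},{"gripper":0,"tx":0,"ty":0,"tz":0,"yaw":0},{"gripper":0,"tx":0,"ty":0,"tz":0,"yaw":0},{"gripper":0,"tx":0,"ty":0,"tz":0,"yaw":0},{"gripper":0,"tx":0,"ty":0,"tz":0,"yaw":0},{"gripper":0,"tx":0,"ty":0,"tz":0,"yaw":0},{"gripper":0,"tx":0,"ty":0,"tz":0,"yaw":0}])

```text
time: 37.1
eef_pos: [0.5829, 0.3437, 0.3987]
tool_rot: [0.721, 0.693, 0.0, -0.0]
ft_force: [0.1, -0.4, -0.3]
width: 0.0427
grasp_force: 0.0
```

```bash
python3 - <<'E'
from h import *
f='w16.png'; s=shot('wrist',f); print(s['eef_pos'],s['width'])
# dark grip block
u=proj('wrist',(.58,.347,.075),f); print(u)
blob(f,u,.075,(0,0,0),(180,255,90),win=40)
# cover top outline
blob(f,u,.043,(0,0,100),(180,50,255),win=160)
g=cv2.cvtColor(cv2.imread('pics/'+f),cv2.COLOR_BGR2GRAY); x,y=map(int,u)
print(g[y,x-40:x+40:2]); print(g[y-50:y+60:3,x])
E
```

```text
[0.58288173 0.34371835 0.39871592] 0.04272322253227959
[314.26291699 186.47341593]
[314.26291699 186.47341593] centre mm [585.9 353.3] size [40.6 13.8] long axis deg 87.8
[314.26291699 186.47341593] centre mm [592.  325.7] size [236.  188.4] long axis deg 87.7
[183 183 181 181 182 182 183 182 183 181 183 183 180 182 182 182 181 182
 173 105  74  75  73  72  74  74  68 109 165 181 179 182 178 178 179 179
 176 178 177 178]
[187 189 185 187 187 188 186 145  63  72  77  75  77  75  73  74  72  73
  72  68  71  67 155 179 178 178 176 177 173 121 116 118 116 114 114 116
 113]
```

```bash
python3 -c "
from h import *
go(.586,.3515,.222,87.8)"
```

```text
t=37.1 shift [ 0.79  0.28 17.67] yaw -0.02 heading 87.66 q6 0.41
```

Call:
send_rows(grip_force=60, motion=[{"gripper":0,"tx":0.8,"ty":0.28,"tz":2,"yaw":0},{"gripper":0,"tx":0.8,"ty":0.28,"tz":6,"yaw":0},{"gripper":0,"tx":0.8,"ty":0.28,"tz":10,"yaw":0},{"gripper":0,"tx":0.8,"ty":0.28,"tz":13.5,"yaw":0},{"gripper":0,"tx":0.8,"ty":0.28,"tz":16,"yaw":0},{"gripper":0,"tx":0.8,"ty":0.28,"tz":17.2,"yaw":0},{"gripper":0,"tx":0.8,"ty":0.28,"tz":17.6,"yaw":0},{"gripper":0,"tx":0.8,"ty":0.28,"tz":17.6,"yaw":0},{"gripper":0,"tx":0.8,"ty":0.28,"tz":17.6,"yaw":0},{"gripper":0,"tx":0.8,"ty":0.28,"tz":17.6,"yaw":0}])

```text
time: 38.15
eef_pos: [0.5866, 0.3518, 0.2246]
tool_rot: [0.721, 0.692, 0.001, 0.001]
ft_force: [-0.6, 0.8, 0.9]
width: 0.0429
grasp_force: 0.0
```

Call:
send_rows(motion=[{"gripper":-1,"tx":0,"ty":0,"tz":0,"yaw":0},{"gripper":-1,"tx":0,"ty":0,"tz":0,"yaw":0},{"gripper":-1,"tx":0,"ty":0,"tz":0,"yaw":0},{"gripper":-1,"tx":0,"ty":0,"tz":0,"yaw":0},{"gripper":-1,"tx":0,"ty":0,"tz":0,"yaw":0},{"gripper":-1,"tx":0,"ty":0,"tz":0,"yaw":0},{"gripper":-1,"tx":0,"ty":0,"tz":0,"yaw":0},{"gripper":-1,"tx":0,"ty":0,"tz":0,"yaw":0},{"gripper":-1,"tx":0,"ty":0,"tz":0,"yaw":0},{"gripper":-1,"tx":0,"ty":0,"tz":0,"yaw":0}])

```text
time: 39.15
eef_pos: [0.5863, 0.3517, 0.2238]
tool_rot: [0.721, 0.693, 0.001, 0.0]
ft_force: [-0.4, -1.0, 5.7]
width: 0.0151
grasp_force: 60.3
```

```bash
python3 -c "
from h import *
s=readout.read_state(); print(s['eef_pos'],s['width'],s['grasp_force'],s['ft_force'])
h.BC=0 if False else 0
go(*(bd(-10.6,0.)),.33,98.5)" 2>&1 | grep -v Trace; python3 -c "
from h import *
go(*(bd(-10.6,0.)),.33,98.5)"
```

```text
File "<string>", line 4, in <module>
    h.BC=0 if False else 0
    ^
NameError: name 'h' is not defined
[0.58629902 0.35168795 0.22375712] 0.015101361489253036 60.28973937034607 [-0.40873093 -0.95129785  5.66307368]
t=39.1 shift [-35.1    3.75 -10.64] yaw -1.81 heading 87.66 q6 0.42
```

Call:
send_rows(motion=[{"gripper":-1,"tx":0,"ty":0,"tz":-1,"yaw":0},{"gripper":-1,"tx":0,"ty":0,"tz":-3.5,"yaw":0},{"gripper":-1,"tx":0,"ty":0,"tz":-6.5,"yaw":0},{"gripper":-1,"tx":0,"ty":0,"tz":-9,"yaw":0},{"gripper":-1,"tx":0,"ty":0,"tz":-10.6,"yaw":0},{"gripper":-1,"tx":-2,"ty":0.2,"tz":-10.6,"yaw":-0.1},{"gripper":-1,"tx":-5,"ty":0.5,"tz":-10.6,"yaw":-0.2},{"gripper":-1,"tx":-8.5,"ty":0.9,"tz":-10.6,"yaw":-0.4},{"gripper":-1,"tx":-12,"ty":1.3,"tz":-10.6,"yaw":-0.6},{"gripper":-1,"tx":-15.5,"ty":1.7,"tz":-10.6,"yaw":-0.8}])

```text
time: 40.15
eef_pos: [0.5963, 0.1948, 0.3286]
tool_rot: [0.691, 0.723, -0.0, -0.0]
ft_force: [-0.2, -0.2, -2.4]
width: 0.0153
grasp_force: 59.3
```

```bash
python3 -c "
from h import *
s=readout.read_state(); print(s['width'],s['grasp_force'],s['ft_force'])
go(*(bd(-10.6,0.)),.33,98.5)"
```

```text
0.015304167647658708 59.2632132768631 [-0.19249962 -0.18255954 -2.41564168]
t=40.1 shift [-19.58   0.43  -0.14] yaw -0.99 heading 92.53 q6 0.09
```

Call:
send_rows(motion=[{"gripper":-1,"tx":-3.5,"ty":0.1,"tz":0,"yaw":-0.2},{"gripper":-1,"tx":-7,"ty":0.2,"tz":0,"yaw":-0.4},{"gripper":-1,"tx":-10.5,"ty":0.25,"tz":0,"yaw":-0.6},{"gripper":-1,"tx":-14,"ty":0.3,"tz":0,"yaw":-0.8},{"gripper":-1,"tx":-17,"ty":0.4,"tz":0,"yaw":-1.0},{"gripper":-1,"tx":-19,"ty":0.4,"tz":0,"yaw":-1.0},{"gripper":-1,"tx":-19.6,"ty":0.4,"tz":0,"yaw":-1.0},{"gripper":-1,"tx":-19.6,"ty":0.4,"tz":0,"yaw":-1.0},{"gripper":-1,"tx":-19.6,"ty":0.4,"tz":0,"yaw":-1.0},{"gripper":-1,"tx":-19.6,"ty":0.4,"tz":0,"yaw":-1.0}])

```text
time: 41.15
eef_pos: [0.6089, 0.0016, 0.3287]
tool_rot: [0.653, 0.758, 0.0, -0.0]
ft_force: [0.1, -0.0, -1.9]
width: 0.0151
grasp_force: 59.2
```

```bash
python3 - <<'E'
from h import *
s=shot('wrist','w17.png'); print(s['eef_pos'],s['width'],s['grasp_force'],s['ft_force'])
go(*(bd(-10.6,0.)),.26,98.5)
f='w17.png'; g=cv2.cvtColor(cv2.imread('pics/'+f),cv2.COLOR_BGR2GRAY).astype('float32')
# cover top outline relative to tool: far edge & sides in image
M=R.from_quat(s['tool_rot']).as_matrix(); zt=s['eef_pos'][2]-.2238+.043
print('row100',g[100,150:490:4].astype(int)); print('col360',g[0:200:4,360].astype(int)); print('col280',g[0:200:4,280].astype(int))
for x,y in((93,-63),(93,63),(30,-63),(30,63)): print(x,y,proj('wrist',s['eef_pos']+M@np.array([x/1000,y/1000,s['eef_pos'][2]-zt]),f))
E
```

```text
[0.60889635 0.00162864 0.32866759] 0.015123828373941106 59.19838786125183 [ 0.14919268 -0.03482517 -1.90134153]
t=41.2 shift [-0.23 -0.01  6.87] yaw 0.01 heading 98.54 q6 -0.33
row100 [ 55  59  59  56  58  59  62  60  86 149 147 148 150 150 149 149 152 150
 150 151 150 150 148 150 149 150 151 151 151 149 149 150 150 151 151 150
 149 149 147 148 150 150 151 147 148 147 148 149 148 146 146 147 146 147
 146 146 145 145 145 144 143 144 145 145 142 142 143 145 145 142 143 140
 142 143 139 139  67  61  59  62  60  59  57  58  59]
col360 [ 56  57  59  57  60  63  58  60  63  63  63  63  64  54 149 230 229 226
 141 144 146 145 146 145 147 146 145 147 148 147 147 148 147 146 147 145
 147 146 146 147 147 149 146 146 147 148 146 145 146 147]
col280 [ 56  54  58  59  54  55  59  61  60  59  63  61  63  51  58  60  60  62
 146 147 150 150 149 147 148 146 148 150 149 151 150 150 150 150 149 149
 150 150 150 148 150 151 152 150 150 150 148 147 149 148]
93 -63 [176.62607113  66.9831287 ]
93 63 [456.63885369  67.3438982 ]
30 -63 [192.42904388 201.23522159]
30 63 [440.74104164 201.66248445]
```

Call:
send_rows(motion=[{"gripper":-1,"tx":0,"ty":0,"tz":1.5,"yaw":0},{"gripper":-1,"tx":0,"ty":0,"tz":3,"yaw":0},{"gripper":-1,"tx":0,"ty":0,"tz":4.5,"yaw":0},{"gripper":-1,"tx":0,"ty":0,"tz":5.5,"yaw":0},{"gripper":-1,"tx":0,"ty":0,"tz":6.5,"yaw":0},{"gripper":-1,"tx":0,"ty":0,"tz":7.3,"yaw":0},{"gripper":-1,"tx":0,"ty":0,"tz":8,"yaw":0},{"gripper":-1,"tx":0,"ty":0,"tz":8.5,"yaw":0},{"gripper":-1,"tx":0,"ty":0,"tz":8.5,"yaw":0},{"gripper":-1,"tx":0,"ty":0,"tz":8.5,"yaw":0}])

```text
time: 42.2
eef_pos: [0.6092, 0.0002, 0.2439]
tool_rot: [0.653, 0.757, 0.0, 0.0]
ft_force: [-0.1, -0.0, -2.1]
width: 0.015
grasp_force: 59.2
```

```bash
python3 -c "
from h import *
s=readout.read_state(); print(s['eef_pos'],s['ft_force'],s['ft_torque'])
go(*(bd(-10.6,2.)),.2358,98.5)"
```

```text
[6.09188243e-01 2.34898535e-04 2.43919775e-01] [-0.14055423 -0.02007577 -2.0812633 ] [ 0.04474709 -0.0627277  -0.03998622]
t=42.2 shift [ 0.11 -0.01  0.81] yaw -0.01 heading 98.45 q6 -0.33
```

No contact yet, with the cover about 8 mm above the board. I lower it the rest of the way.

Call:
send_rows(motion=[{"gripper":-1,"tx":0.1,"ty":0,"tz":0.3,"yaw":0},{"gripper":-1,"tx":0.1,"ty":0,"tz":0.5,"yaw":0},{"gripper":-1,"tx":0.1,"ty":0,"tz":0.7,"yaw":0},{"gripper":-1,"tx":0.1,"ty":0,"tz":0.82,"yaw":0},{"gripper":-1,"tx":0.1,"ty":0,"tz":0.82,"yaw":0},{"gripper":-1,"tx":0.1,"ty":0,"tz":0.82,"yaw":0},{"gripper":-1,"tx":0.1,"ty":0,"tz":0.82,"yaw":0},{"gripper":-1,"tx":0.1,"ty":0,"tz":0.82,"yaw":0},{"gripper":-1,"tx":0.1,"ty":0,"tz":0.82,"yaw":0},{"gripper":-1,"tx":0.1,"ty":0,"tz":0.82,"yaw":0}])

```text
time: 43.2
eef_pos: [0.6089, 0.0013, 0.2357]
tool_rot: [0.653, 0.757, 0.0, 0.0]
ft_force: [-2.2, -0.1, 4.5]
width: 0.0146
grasp_force: 59.9
```

Contact at the expected height. I release and retreat upwards.

Call:
send_rows(motion=[{"gripper":0,"tx":0,"ty":0,"tz":0,"yaw":0},{"gripper":0,"tx":0,"ty":0,"tz":0,"yaw":0},{"gripper":0,"tx":0,"ty":0,"tz":0,"yaw":0},{"gripper":0,"tx":0,"ty":0,"tz":0,"yaw":0},{"gripper":0,"tx":0,"ty":0,"tz":0,"yaw":0},{"gripper":0,"tx":0,"ty":0,"tz":-1,"yaw":0},{"gripper":0,"tx":0,"ty":0,"tz":-4,"yaw":0},{"gripper":0,"tx":0,"ty":0,"tz":-8,"yaw":0},{"gripper":0,"tx":0,"ty":0,"tz":-12,"yaw":0},{"gripper":0,"tx":0,"ty":0,"tz":-16,"yaw":0}])

```text
time: 44.2
eef_pos: [0.6086, 0.0014, 0.398]
tool_rot: [0.653, 0.757, 0.0, 0.0]
ft_force: [-0.2, 0.3, 0.6]
width: 0.0425
grasp_force: 0.0
```

Call:
send_rows(motion=[{"gripper":0,"tx":-2,"ty":0,"tz":-3,"yaw":0},{"gripper":0,"tx":-4,"ty":0,"tz":-6,"yaw":0},{"gripper":0,"tx":-6,"ty":-3,"tz":-8,"yaw":0},{"gripper":0,"tx":-6,"ty":-6,"tz":-8,"yaw":0},{"gripper":0,"tx":-6,"ty":-9,"tz":-8,"yaw":0},{"gripper":0,"tx":-6,"ty":-12,"tz":-8,"yaw":0},{"gripper":0,"tx":-6,"ty":-12,"tz":-8,"yaw":0},{"gripper":0,"tx":-6,"ty":-12,"tz":-8,"yaw":0},{"gripper":0,"tx":-6,"ty":-12,"tz":-8,"yaw":0},{"gripper":0,"tx":-6,"ty":-12,"tz":-8,"yaw":0}])

```text
time: 45.2
eef_pos: [0.4998, -0.0756, 0.4755]
tool_rot: [0.653, 0.757, 0.0, 0.0]
ft_force: [0.5, -1.0, -0.5]
width: 0.0428
grasp_force: 0.0
```

```bash
python3 - <<'E'
from h import *
shot('side','d3.png'); s=shot('scene','s4.png'); print(s['eef_pos'],s['time'])
a=cv2.imread('pics/d3.png'); b=cv2.imread('pics/s4.png')
A=cv2.resize(a[70:270,200:460],(400,308),interpolation=cv2.INTER_CUBIC); B=cv2.resize(b[90:290,150:410],(400,308),interpolation=cv2.INTER_CUBIC)
cv2.imwrite('pics/m3.png',np.hstack([A,B]))
E
```

```text
[ 0.49978759 -0.07559434  0.47531321] 45.25
```

View pics/m3.png

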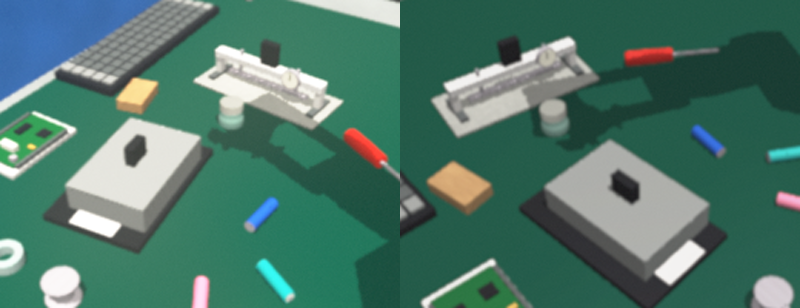

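The cover lies flat on the board and the gauge stands on its plate. One last numeric check for any grey cell that the arm had hidden.

```bash
python3 - <<'E'
from h import *
for n,f in(('scene','s4.png'),('side','d3.png'),('scene','s3.png'),('scene','s0.png')):
    h=cv2.cvtColor(cv2.imread('pics/'+f),cv2.COLOR_BGR2HSV); m=cv2.inRange(h,(0,0,110),(180,75,255))
    k,l,st,c=cv2.connectedComponentsWithStats(m); o=[]
    for i in range(1,k):
        if 60<st[i,4]<1200:
            P=pix(n,c[i],.009)
            if .1<np.hypot(P[0],P[1])<.9 and abs(P[1])<.7 and P[0]>-.3: o.append((tuple(P[:2].round(2)),tuple(c[i].astype(int)),int(st[i,4])))
    print(f,o)
E
```

```text
s4.png [((np.float64(-0.28), np.float64(-0.58)), (np.int64(389), np.int64(28)), 868), ((np.float64(-0.29), np.float64(0.26)), (np.int64(609), np.int64(128)), 449), ((np.float64(0.31), np.float64(0.23)), (np.int64(469), np.int64(227)), 617), ((np.float64(0.83), np.float64(-0.21)), (np.int64(157), np.int64(221)), 98), ((np.float64(0.4), np.float64(0.14)), (np.int64(411), np.int64(220)), 64), ((np.float64(0.85), np.float64(-0.21)), (np.int64(147), np.int64(227)), 101), ((np.float64(0.6), np.float64(0.11)), (np.int64(331), np.int64(259)), 499), ((np.float64(0.55), np.float64(0.22)), (np.int64(391), np.int64(283)), 721), ((np.float64(0.83), np.float64(0.04)), (np.int64(213), np.int64(304)), 201), ((np.float64(0.66), np.float64(0.22)), (np.int64(348), np.int64(318)), 665)]
d3.png [((np.float64(0.89), np.float64(0.0)), (np.int64(206), np.int64(151)), 65), ((np.float64(0.82), np.float64(0.04)), (np.int64(214), np.int64(167)), 809), ((np.float64(0.28), np.float64(-0.23)), (np.int64(460), np.int64(185)), 109), ((np.float64(0.66), np.float64(0.22)), (np.int64(202), np.int64(236)), 502), ((np.fl
[... 1925 characters left out ...]
)), 62), ((np.float64(0.54), np.float64(0.05)), (np.int64(333), np.int64(229)), 216), ((np.float64(0.85), np.float64(-0.21)), (np.int64(147), np.int64(227)), 101), ((np.float64(0.65), np.float64(-0.03)), (np.int64(273), np.int64(231)), 78), ((np.float64(0.88), np.float64(-0.21)), (np.int64(135), np.int64(234)), 106), ((np.float64(0.64), np.float64(0.02)), (np.int64(289), np.int64(243)), 83), ((np.float64(0.6), np.float64(0.11)), (np.int64(331), np.int64(259)), 496), ((np.float64(0.63), np.float64(0.06)), (np.int64(305), np.int64(255)), 85), ((np.float64(0.83), np.float64(0.04)), (np.int64(213), np.int64(304)), 201), ((np.float64(0.66), np.float64(0.22)), (np.int64(348), np.int64(318)), 663)]
```

```bash
python3 -c "
from h import *
print(ticket.job_done())"
```

```text
the job is handed in; nothing more can be done
None
```

I loaded both loose cells (only two were on the bench), stood the gauge on the strips for 2 s and put it back centred on its rest plate, set the dust cover flat on the board, and handed the job in at 45 s; the gauge reading itself could not be seen.

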